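# Hang the rinsed sample bottles on the drainer

### The job

First lift the two steel funnels off the drainer pegs where they were left and stand them, rim down and wholly on it, on the cork mat. Then take every small green bottle out of the wooden cradle, turn it upside down and put it mouth down over a drainer peg, one to a peg, until its rim rests on the peg's collar. Leave the other things on the bench where they are.

Things in the scene. Friction and masses are not known exactly. Their poses are not given: they have to be found in the camera images.
- cradle: dark wooden cradle board, 240 x 310 mm, fixed, on the left or right; rinsed bottles lie side by side on its notched rails. Origin: underside centre; x the way the mouths point (away from the robot within 0.15 rad), y along the row; places at y = -105, 0, 105 mm. Rails touch a bottle 60-80 mm from its middle to the base and 65-85 mm to the mouth; 48 mm high stops at both ends; else nothing above 12 mm
- drainer: stainless drainer board, 150 x 330 mm, 12 mm thick, fixed to the table on the other side from the cradle; three upright pegs in a row on it. Origin: underside centre; y along the row of pegs, x (within 0.15 rad) away from the robot
- mat_c (a point): oblong cork mat, 220 mm (its x, away from the robot) x 130 mm (its y), 4 mm thick, fixed flat on the table between cradle and drainer; the point is the centre of its top face
- funnel1_c (a point): steel funnel standing mouth down, stem up, on the board over one of the pegs (any; two of the three have one): 115 mm high; cone 80 mm across at the rim and 55 mm high, then a straight stem 28 mm across (bore 22 mm); about 0.15 kg, most of it in the thick rim. The point is on its axis 57.5 mm above the rim; z up the stem. The peg tip is 29 mm below the stem top: lift it 100 mm to come clear
- funnel2_c (a point): steel funnel standing mouth down, stem up, on the board over one of the pegs (any; two of the three have one): 115 mm high; cone 80 mm across at the rim and 55 mm high, then a straight stem 28 mm across (bore 22 mm); about 0.15 kg, most of it in the thick rim. The point is on its axis 57.5 mm above the rim; z up the stem. The peg tip is 29 mm below the stem top: lift it 100 mm to come clear
- peg1_seat (a point): steel peg on the drainer, 14 mm thick: the point is on its axis on the top face of the grey collar (48 mm across, 30 mm above the table) on which a bottle's rim comes to rest; the rounded tip is 68 mm above the point. Pegs stand 105 mm apart
- peg2_seat (a point): steel peg on the drainer, 14 mm thick: the point is on its axis on the top face of the grey collar (48 mm across, 30 mm above the table) on which a bottle's rim comes to rest; the rounded tip is 68 mm above the point. Pegs stand 105 mm apart
- peg3_seat (a point): steel peg on the drainer, 14 mm thick: the point is on its axis on the top face of the grey collar (48 mm across, 30 mm above the table) on which a bottle's rim comes to rest; the rounded tip is 68 mm above the point. Pegs stand 105 mm apart
- bottle1_c (a point): small dark green hollow glass bottle, 190 mm long, may be absent; lies in the cradle with its axis 60 mm above the table; body 54 mm across for 130 mm from its base, then a shoulder to a neck 36 mm across (bore 28 mm, hollow to 80 mm deep); about 0.2 kg. The point is on its axis half-way along; its x axis points from base to mouth
- bottle1_mouth (a point): centre of the mouth of the bottle with centre bottle1_c, 95 mm from it; x as there
- bottle2_c (a point): small dark green hollow glass bottle, 190 mm long, may be absent; lies in the cradle with its axis 60 mm above the table; body 54 mm across for 130 mm from its base, then a shoulder to a neck 36 mm across (bore 28 mm, hollow to 80 mm deep); about 0.2 kg. The point is on its axis half-way along; its x axis points from base to mouth
- bottle2_mouth (a point): centre of the mouth of the bottle with centre bottle2_c, 95 mm from it; x as there
- bottle3_c (a point): small dark green hollow glass bottle, 190 mm long, may be absent; lies in the cradle with its axis 60 mm above the table; body 54 mm across for 130 mm from its base, then a shoulder to a neck 36 mm across (bore 28 mm, hollow to 80 mm deep); about 0.2 kg. The point is on its axis half-way along; its x axis points from base to mouth
- bottle3_mouth (a point): centre of the mouth of the bottle with centre bottle3_c, 95 mm from it; x as there
- stopper_jar: amber glass jar with steel lid, 70 mm across, 90 mm high, beyond the mat; a bystander, not part of the job. Origin: centre of its underside
- tin: closed aluminium tin, 60 mm across, 80 mm high, beyond the mat; a bystander, not part of the job. Origin: centre of its underside
- weight: brass weight with a small head, 50 mm across, 72 mm high, between the robot and the mat; a bystander, not part of the job. Origin: centre of its underside
There are look-alikes about, which are no part of the job. Leave any yellow look-alike of the part that bears bottle3_c alone. What is shaped like the part that bears funnel1_c but red is not meant.

How it is judged:
On the way, in this order (a step that is already met when the one before it is completed fails the run):
1. both funnels stand rim down, wholly on the cork mat, let go of (x of funnel1_c in the frame of mat_c between -0.073 and 0.073 m and y of funnel1_c in the frame of mat_c between -0.028 and 0.028 m and z of each of funnel1_c, funnel2_c in the frame of mat_c below 0.065 m and angle between each of funnel1_c, funnel2_c's own z axis and vertical below 0.1 rad and contact force between the fingers and funnel1 below 0.1 N and x of funnel2_c in the frame of mat_c between -0.073 and 0.073 m and y of funnel2_c in the frame of mat_c between -0.028 and 0.028 m and contact force between the fingers and funnel2 below 0.1 N), for 0.2 s.
2. every bottle that is there sits upside down on a peg (((horizontal distance between bottle1_c and peg1_seat below 0.02 m and z of bottle1_mouth in the frame of peg1_seat below 0.008 m and z of bottle1_c in the frame of peg1_seat above 0.085 m) or (horizontal distance between bottle1_c and peg2_seat below 0.02 m and z of bottle1_mouth in the frame of peg2_seat below 0.008 m and z of bottle1_c in the frame of peg2_seat above 0.085 m) or (horizontal distance between bottle1_c and peg3_seat below 0.02 m and z of bottle1_mouth in the frame of peg3_seat below 0.008 m and z of bottle1_c in the frame of peg3_seat above 0.085 m)) and ((horizontal distance between bottle2_c and peg1_seat below 0.02 m and z of bottle2_mouth in the frame of peg1_seat below 0.008 m and z of bottle2_c in the frame of peg1_seat above 0.085 m) or (horizontal distance between bottle2_c and peg2_seat below 0.02 m and z of bottle2_mouth in the frame of peg2_seat below 0.008 m and z of bottle2_c in the frame of peg2_seat above 0.085 m) or (horizontal distance between bottle2_c and peg3_seat below 0.02 m and z of bottle2_mouth in the frame of peg3_seat below 0.008 m and z of bottle2_c in the frame of peg3_seat above 0.085 m)) and ((horizontal distance between bottle3_c and peg1_seat below 0.02 m and z of bottle3_mouth in the frame of peg1_seat below 0.008 m and z of bottle3_c in the frame of peg1_seat above 0.085 m) or (horizontal distance between bottle3_c and peg2_seat below 0.02 m and z of bottle3_mouth in the frame of peg2_seat below 0.008 m and z of bottle3_c in the frame of peg2_seat above 0.085 m) or (horizontal distance between bottle3_c and peg3_seat below 0.02 m and z of bottle3_mouth in the frame of peg3_seat below 0.008 m and z of bottle3_c in the frame of peg3_seat above 0.085 m))), for 0.2 s.
At the end, for the whole second after the job is handed in: Both funnels stand rim down on the cork mat, the axis within 73 mm of the mat's centre along it and 28 mm across it, and every bottle present is upside down on one of the pegs, its axis within 20 mm of the peg's, its mouth within 8 mm of the collar; all at rest and let go of (all of step 1 and all of step 2 and linear speed of each of funnel1, funnel2, bottle1, bottle2, bottle3 below 0.03 m/s and contact force between the fingers and bottle1 below 0.1 N and contact force between the fingers and bottle2 below 0.1 N and contact force between the fingers and bottle3 below 0.1 N); the robot touches nothing.
It fails at once if a bystander on the bench is moved by more than 30 mm (distance of any of stopper_jar, tin, weight from where it was at the start of the episode above 0.03 m).
It fails at once if a bottle is put on a peg while a funnel is still on its peg ((horizontal distance between funnel1_c and peg1_seat below 0.03 m or horizontal distance between funnel2_c and peg2_seat below 0.03 m) and ((horizontal distance between bottle1_c and peg1_seat below 0.02 m and z of bottle1_mouth in the frame of peg1_seat below 0.008 m and z of bottle1_c in the frame of peg1_seat above 0.085 m) or (horizontal distance between bottle1_c and peg2_seat below 0.02 m and z of bottle1_mouth in the frame of peg2_seat below 0.008 m and z of bottle1_c in the frame of peg2_seat above 0.085 m) or (horizontal distance between bottle1_c and peg3_seat below 0.02 m and z of bottle1_mouth in the frame of peg3_seat below 0.008 m and z of bottle1_c in the frame of peg3_seat above 0.085 m) or (horizontal distance between bottle2_c and peg1_seat below 0.02 m and z of bottle2_mouth in the frame of peg1_seat below 0.008 m and z of bottle2_c in the frame of peg1_seat above 0.085 m) or (horizontal distance between bottle2_c and peg2_seat below 0.02 m and z of bottle2_mouth in the frame of peg2_seat below 0.008 m and z of bottle2_c in the frame of peg2_seat above 0.085 m) or (horizontal distance between bottle2_c and peg3_seat below 0.02 m and z of bottle2_mouth in the frame of peg3_seat below 0.008 m and z of bottle2_c in the frame of peg3_seat above 0.085 m) or (horizontal distance between bottle3_c and peg1_seat below 0.02 m and z of bottle3_mouth in the frame of peg1_seat below 0.008 m and z of bottle3_c in the frame of peg1_seat above 0.085 m) or (horizontal distance between bottle3_c and peg2_seat below 0.02 m and z of bottle3_mouth in the frame of peg2_seat below 0.008 m and z of bottle3_c in the frame of peg2_seat above 0.085 m) or (horizontal distance between bottle3_c and peg3_seat below 0.02 m and z of bottle3_mouth in the frame of peg3_seat below 0.008 m and z of bottle3_c in the frame of peg3_seat above 0.085 m))).
Of bottle1, bottle2, bottle3 only 2 to 3 are there at a start; the rules pass over those that are not, and their reading is None.
At some moment in a run one of funnel1, funnel2, bottle1, bottle2, bottle3 may be knocked a few centimetres aside while the robot is not near it.
It also fails if it takes over 210 s, if anything falls off the work surface, if the arm or the gripper's body presses on something with over 40 N, if the wrist force passes 120 N, or if a joint passes its speed limit or range.

### The arm

A 6-joint arm with a two-finger parallel gripper is mounted at the origin on the work surface. World frame = base frame: x ahead of the robot, y to its left, z up, the work surface at z = 0. Lengths are in m, angles in rad, forces in N, time in s.
With the tool pointing down it reaches from about 0.35 to 0.775 m from the base axis. Payload 7.3 kg.
Tool frame: the origin (TCP) lies at the very end of the fingers, on their centre line; the grasp point (between the pads) lies 19 mm behind it; x points along the fingers, y is the direction in which the jaws open and shut, and the axes are right-handed (so a half turn about x gives the same grasp; the last joint's range is limited). The gripper opens to 92 mm and grips with 3 to 60 N. Pads are 19 mm wide; open, the fingers measure 130 mm over their backs; the gripper's body (75 mm by 190 mm) begins 47 mm behind the grasp point.
Start: joints at [0.985, 0.342, 1.524, -0, 1.275, -0.146], TCP at [0.224, 0.475, 0.227] pointing down, gripper open.
Joint ranges: [-2.53, 2.53], [-0.77, 2.02], [0.04, 2.7], [-1, 4.14], [0.28, 2.66], [-3.11, 3.11]. Speed limits (rad/s): [2.57, 2.57, 3.14, 3.14, 3.14, 3.14].

### API

Orientations are given as [roll, pitch, yaw] about the fixed x, y, z axes, in that order (R = Rz(yaw) Ry(pitch) Rx(roll)).
In Python, from cell import robot gives the robot as it stands.
- The arm moves only by the tool play_rows, never from a script. Its argument "moves" is a list that holds one entry, the list of rows, each a list of 5 numbers: the shift along the tool's x, y, z in m, then the turn about the tool's x in degrees, then the opening, from -1 (shut) to 1 (fully open), so that 0 is half open. A call has exactly 10 rows; each row shifts and turns the pose as measured when the row begins, along the tool's axes as they then stand; what a row does not reach is not made up. A row lasts 1/10 s, in which the tool goes at most 50 mm and 8.59 degrees, less where a joint would pass 70% of its speed; a pose out of reach is approached as far as the arm can. A call with a gripper value outside its range is refused whole. The fingers move at their own pace and stop on an object; "grip_force" is the grip in N (left out, the last holds). Time passes only in rows, so rows that do not move let the fingers close, or fill a call up. It gives the time, the measured TCP pose, the force and the opening at its end, in the units of the state.
- robot.observe(): the state, without advancing time (a new reading comes with each control period).
- robot.read_camera(name): name is "side" or "top"; returns the picture (384x512x3 uint8, red, green, blue); there is no depth.
- robot.get_calibration(name): a dict with "mtx" (3x3 intrinsics, pixels), "view" (4x4, takes a point from world to camera coordinates). Camera axes: x right, y up, looking along -z (the intrinsics and any distortion apply to the point x, -y, -z); pixel columns grow to the right and rows downward; lengths in m; the calibration is good to about 2 mm. A picture is of the moment at which its call begins. get_calibration takes no time and is no camera call.
- robot.hand_in(): hands the job in, once; it reports no verdict.
Trained networks look in the newest picture that a camera, given by its name, has taken for a name from the list of things; names that differ only in an ending like _2 or _b are one class to them, and where a whole thing is asked for, a point or a joint stands for the part that bears it (a point fixed in the world has none). Each returns a list of dicts, best first, with "score" (0 to 1); they miss things now and then, are a little off and sometimes report something else, mostly with a low value. They report only what shows in the picture. A call takes as long as a camera call. They do not tell look-alikes from the thing itself.
- robot.spot_in(camera, label): "point" ([column, row] in pixels, amid what is visible of it).
The state is a dict: "time": time; "qpos": joint angles; "qvel": joint speeds; "joint_efforts": joint torques, N m; "tool_pos": TCP position; "tool_rot": TCP orientation; "contact_force": force on the tool from outside, world axes, zero at the start; "torque": the same for the moment, N m; "opening": finger opening in m.
Only numpy, scipy, OpenCV 4.12 (cv2) and the standard library are available. Lean on these libraries where they do the work, as an engineer would, in place of code of your own. Each camera call takes 0.05 s, during which the arm holds its last target.

## Working session

There is one attempt and no reset: what is moved stays moved. The work goes in short steps, Python scripts to look and compute and a tool call to move; the robot and the scene stay as the last step left them, time stands still between calls to the robot, and variables do not carry over. Pictures are saved under pics/ and viewed, and the job is handed in when it is done.

Besides the shell and the picture viewer there is one more tool, called after "Call:" as name(argument=value, ...) on one line, values as JSON. play_rows: Moves the arm, as the interface text tells. Its arguments: {"type":"object","properties":{"moves":{"type":"array"},"grip_force":{"type":"number"}},"required":["moves"]}

```bash
ls; mkdir -p pics; python3 - <<'E'
from cell import robot
import cv2
s=robot.observe();print(s)
for n in("side","top"):
    im=robot.read_camera(n);cv2.imwrite(f"pics/{n}0.png",im[:,:,::-1])
    c=robot.get_calibration(n);print(n,c)
E
```

```text
pics
{'time': 0.0, 'qpos': array([ 9.85043804e-01,  3.42707925e-01,  1.52503694e+00, -2.15525891e-05,
        1.27537706e+00, -1.45996544e-01]), 'qvel': array([-0.00078423,  0.0001152 ,  0.00039437,  0.00088652,  0.00050757,
        0.00089064]), 'joint_efforts': array([-7.75753870e-04, -4.31237733e+01, -2.44214952e+01,  7.16699171e-02,
        5.59849106e-02, -1.13953890e-04]), 'tool_pos': array([0.2232568 , 0.47471035, 0.22604568]), 'tool_rot': array([-1.7033171 ,  1.56926692, -2.14306678]), 'contact_force': array([-0.14325718, -0.32741763, -1.50202567]), 'torque': array([-0.04168122,  0.01255043, -0.01973777]), 'opening': 0.09157545786948706}
side {'mtx': array([[421.64869909,   0.        , 259.97329166],
       [  0.        , 421.64869909, 193.94187731],
       [  0.        ,   0.        ,   1.        ]]), 'view': array([[-0.98774664, -0.15605782,  0.00158986,  0.50745548],
       [ 0.12107831, -0.75984142,  0.63873395, -0.10839034],
       [-0.09847139,  0.63109981,  0.76942603, -1.06864106],
       [ 0.        ,  0.        ,  0.        ,  1.        ]])}
top {'mtx': array([[462.92679586,   0.        , 259.89489854],
       [  0.        , 462.92679586, 199.17250596],
       [  0.        ,   0.        ,   1.        ]]), 'view': array([[ 0.02966424, -0.99955892, -0.00141321, -0.00250932],
       [ 0.98601348,  0.02903021,  0.16411785, -0.50458783],
       [-0.16400444, -0.00626188,  0.98643973, -1.16841942],
       [ 0.        ,  0.        ,  0.        ,  1.        ]])}
```

View pics/side0.png

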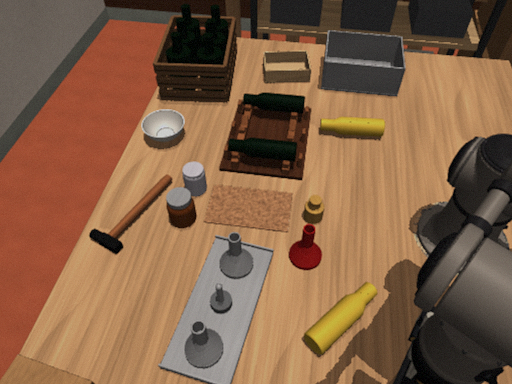

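View pics/top0.png

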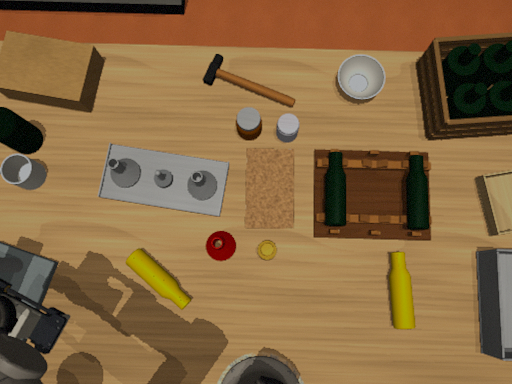

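```bash
cat > h.py <<'E'
import numpy as np, cv2
from cell import robot
from scipy.optimize import least_squares
CAL={n:robot.get_calibration(n) for n in("side","top")}
def proj(n,P):
    c=CAL[n];P=np.atleast_2d(P);p=(c["view"][:3,:3]@P.T).T+c["view"][:3,3]
    u=np.c_[p[:,0],-p[:,1],-p[:,2]]@c["mtx"].T
    return u[:,:2]/u[:,2:]
def atz(n,uv,z):
    c=CAL[n];R=c["view"][:3,:3];o=-R.T@c["view"][:3,3]
    d=np.linalg.inv(c["mtx"])@[uv[0],uv[1],1];d=R.T@[d[0],-d[1],-d[2]]
    return o+d*(z-o[2])/d[2]
def tri(us,ut):
    f=lambda P:np.r_[proj("side",P)[0]-us,proj("top",P)[0]-ut]
    r=least_squares(f,[.5,0,.05]);return r.x,np.abs(r.fun).max()
def snap(n,name=None,crop=None,k=1):
    im=robot.read_camera(n)
    if name:
        o=im
        if crop:
            x0,y0,x1,y1=crop;o=cv2.resize(im[y0:y1,x0:x1],None,fx=k,fy=k,interpolation=cv2.INTER_CUBIC)
        cv2.imwrite(f"pics/{name}.png",o[:,:,::-1])
    return im
E
python3 - <<'E'
from h import *
for n in("side","top"):
    snap(n)
    for l in("cradle","drainer","mat_c","funnel1_c","peg1_seat","bottle1_c","bottle1_mouth","weight","stopper_jar","tin"):
        print(n,l,[(np.round(d["point"]).tolist(),round(d["score"],2)) for d in robot.spot_in(n,l) if d["score"]>.2])
for n,c,k in(("side",(160,60,340,380),3),("top",(90,130,440,250),2)):
    im=cv2.imread(f"pics/{n}0.png")
    x0,y0,x1,y1=c;k=2.2 if n=="top" else 1.8
    cv2.imwrite(f"pics/{n}z.png",cv2.resize(im[y0:y1,x0:x1],None,fx=k,fy=k,interpolation=cv2.INTER_CUBIC))
im=cv2.imread("pics/side0.png")
cv2.imwrite("pics/cr.png",cv2.resize(im[80:190,210:330],None,fx=5,fy=5,interpolation=cv2.INTER_CUBIC))
E
```

```text
side cradle [([268.0, 136.0], 0.9)]
side drainer [([219.0, 311.0], 0.78), ([267.0, 145.0], 0.34)]
side mat_c [([248.0, 210.0], 0.89)]
side funnel1_c [([307.0, 250.0], 0.66), ([235.0, 257.0], 0.58)]
side peg1_seat []
side bottle1_c [([278.0, 99.0], 0.73)]
side bottle1_mouth [([276.0, 102.0], 0.71)]
side weight [([222.0, 299.0], 0.68), ([311.0, 210.0], 0.61), ([190.0, 178.0], 0.42)]
side stopper_jar [([181.0, 206.0], 0.95)]
side tin [([195.0, 178.0], 0.7), ([268.0, 148.0], 0.61)]
top cradle [([372.0, 192.0], 0.83)]
top drainer [([162.0, 185.0], 0.85)]
top mat_c [([269.0, 191.0], 0.84)]
top funnel1_c [([199.0, 188.0], 0.88), ([220.0, 248.0], 0.56)]
top peg1_seat [([160.0, 189.0], 0.35)]
top bottle1_c [([418.0, 194.0], 0.75)]
top bottle1_mouth [([416.0, 194.0], 0.67)]
top weight [([266.0, 248.0], 0.73)]
top stopper_jar [([248.0, 123.0], 0.88)]
top tin [([284.0, 128.0], 0.92)]
```

View pics/cr.png

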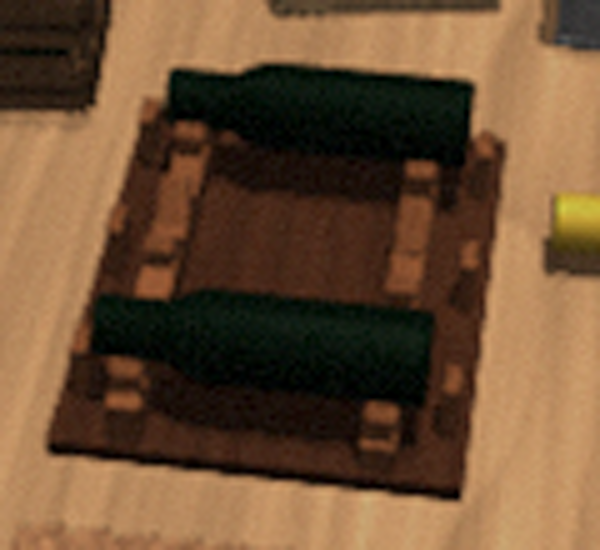

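View pics/topz.png

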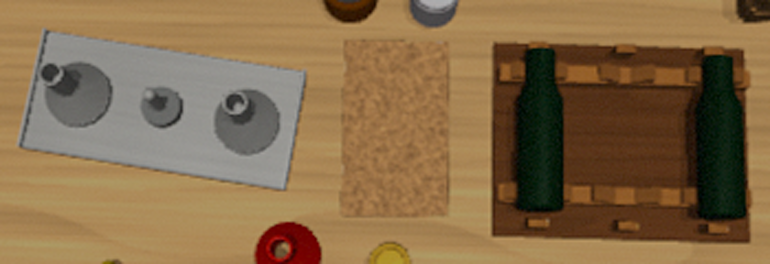

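```bash
cat >> h.py <<'E'
from scipy.optimize import minimize
BOT=[(-.095,.027),(.035,.027),(.053,.018),(.095,.018)]
FUN=[(-.0575,.04),(-.0025,.014),(.0575,.014)]
PEG=[(.0,.007),(.068,.005)]
def rend(n,prof,c,ax,S=4):
    ax=np.array(ax,float);ax/=np.linalg.norm(ax)
    a=np.cross(ax,[0,0,1] if abs(ax[2])<.9 else [1,0,0]);a/=np.linalg.norm(a);b=np.cross(ax,a)
    t=np.linspace(0,2*np.pi,40)
    cs=[proj(n,np.array(c)+h*ax+r*(np.cos(t)[:,None]*a+np.sin(t)[:,None]*b)) for h,r in prof]
    m=np.zeros((384*S,512*S),np.uint8)
    for p,q in zip(cs[:-1],cs[1:]):
        hl=cv2.convexHull(np.float32(np.r_[p,q]))
        cv2.fillPoly(m,[np.int32(np.round((hl+.5)*S-.5))],255)
    return cv2.resize(m,(512,384),interpolation=cv2.INTER_AREA)/255.
def green(im,roi):
    """dark green mask in roi"""
    i=im.astype(float);m=(i[...,1]>i[...,0]*1.05+1)&(i.max(2)<90)
    o=np.zeros(m.shape);x0,y0,x1,y1=roi;o[y0:y1,x0:x1]=m[y0:y1,x0:x1];return o
def fit(f,p0,step):
    sx=np.vstack([p0]+[np.array(p0)+np.eye(len(p0))[i]*step[i] for i in range(len(p0))])
    r=minimize(f,p0,method="Nelder-Mead",options=dict(initial_simplex=sx,xatol=1e-5,fatol=1e-4));return r.x,r.fun
E
cat > a.py <<'E'
from h import *
ims={n:cv2.imread(f"pics/{n}0.png")[:,:,::-1] for n in("side","top")}
rois=[dict(side=(225,130,300,165),top=(315,145,358,235)),dict(side=(235,85,310,115),top=(398,145,436,240))]
for roi in rois:
    M={n:green(ims[n],roi[n]) for n in ims}
    print({n:M[n].sum() for n in M})
    ut=[np.mean(np.nonzero(M["top"])[1]),np.mean(np.nonzero(M["top"])[0])]
    p=atz("top",ut,.06)
    def f(q,ns=("side","top")):
        return sum(np.abs(rend(n,BOT,[q[0],q[1],.06],[np.cos(q[2]),np.sin(q[2]),0])-M[n]).sum()/M[n].sum() for n in ns)
    print("both",fit(f,[p[0],p[1],0.],[.01,.01,.1]))
    for n in ims: print(n,fit(lambda q:f(q,(n,)),[p[0],p[1],0.],[.01,.01,.1]))
for n in ims:
    i=ims[n].copy()
    for roi in rois:
        m=green(i,roi[n]);i[m>0]=[255,0,255]
    cv2.imwrite(f"pics/m{n}.png",i[:,:,::-1])
E
python3 a.py
python3 -c "
import cv2
im=cv2.imread('pics/side0.png')
cv2.imwrite('pics/dr.png',cv2.resize(im[225:384,160:280],None,fx=3.7,fy=3.7,interpolation=cv2.INTER_CUBIC))
im=cv2.imread('pics/top0.png')
cv2.imwrite('pics/dt.png',cv2.resize(im[140:220,95:235],None,fx=5,fy=5,interpolation=cv2.INTER_CUBIC))
"
```

```text
{'side': np.float64(1018.0), 'top': np.float64(1336.0)}
both (array([ 0.53626068, -0.18013383,  0.00189872]), np.float64(0.28683968593496006))
side (array([ 0.53549354, -0.17749029,  0.00893193]), np.float64(0.1883470087445587))
top (array([ 0.53696397, -0.180655  ,  0.00962392]), np.float64(0.08577550780791358))
{'side': np.float64(791.0), 'top': np.float64(1365.0)}
both (array([ 0.53418484, -0.39060365,  0.00681361]), np.float64(0.3862292672912142))
side (array([ 0.53079694, -0.38713039,  0.0064885 ]), np.float64(0.2587739520586996))
top (array([ 0.53286155, -0.39157684, -0.00218281]), np.float64(0.11003088414853121))
```

View pics/dr.png

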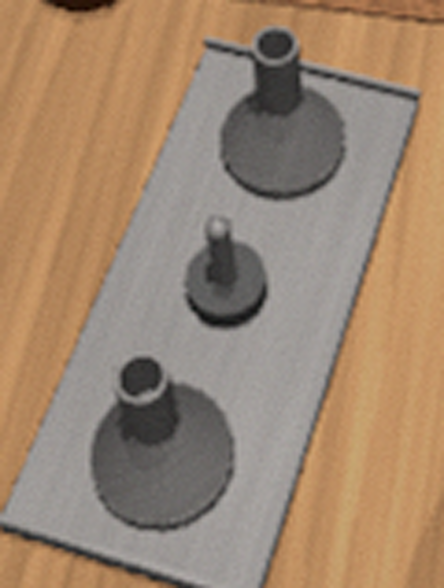

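View pics/dt.png

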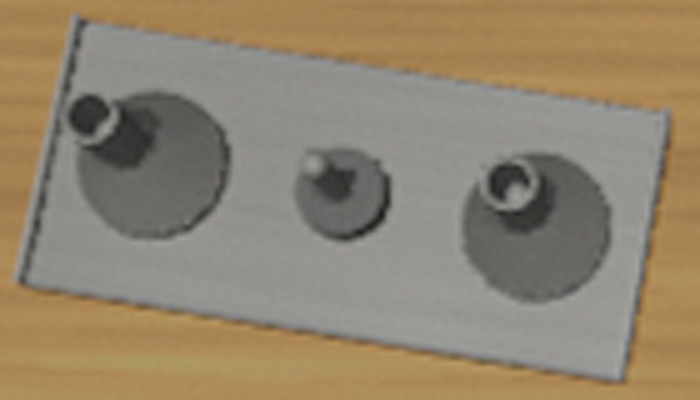

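```bash
cat > b.py <<'E'
from h import *
T=lambda c:(np.array(c)+.5)/5-.5+[95,140]
S=lambda c:(np.array(c)+.5)/3.7-.5+[160,225]
for nm,t,s,z in(("pegtip",(314,163),(218,224),.095),("collar",(342,190),(226,281),.03),("FL top",(93,119),(142,377),.127),("FR top",(511,185),(276,45),.127),("FL rim",(153,166),(163,458),.012),("FR rim",(536,227),(282,141),.012)):
    print(nm,tri(S(s),T(t)),atz("top",T(t),z),atz("side",S(s),z))
for nm,t,z in(("TL",(80,18),.012),("TR",(668,112),.012),("BR",(623,381),.012),("BL",(26,284),.012)):
    print(nm,atz("top",T(t),z))
for nm,s in(("TR",(205,42)),("BR",(418,93)),("TL",(2,528))): print(nm,atz("side",S(s),.012))
# mat corners (full top image via topz)
Z=lambda c:(np.array(c)+.5)/2.2-.5+[90,130]
m=[atz("top",Z(c),.004) for c in((343,39),(447,39),(447,216),(341,216))];print(np.round(m,4),np.mean(m,0))
E
python3 b.py
```

```text
pegtip (array([0.55813004, 0.2735451 , 0.09072923]), np.float64(0.10688112775068248)) [0.55691307 0.27254433 0.095     ] [0.55752124 0.27563983 0.095     ]
collar (array([0.5588236 , 0.27422683, 0.01966873]), np.float64(0.10686385108130025)) [0.55696567 0.27193289 0.03      ] [0.55685123 0.27896431 0.03      ]
FL top (array([0.57183662, 0.37783573, 0.11921111]), np.float64(0.46497563633241157)) [0.56880666 0.3752124  0.127     ] [0.57086849 0.380707   0.127     ]
FR top (array([0.54380078, 0.16884356, 0.12035634]), np.float64(0.2750877141599517)) [0.54169483 0.16788169 0.127     ] [0.5431787  0.17307949 0.127     ]
FL rim (array([0.57209892, 0.37985223, 0.00933901]), np.float64(0.2026730713310485)) [0.57095981 0.37903785 0.012     ] [0.5719359  0.38069188 0.012     ]
FR rim (array([0.54445265, 0.17015399, 0.01161483]), np.float64(0.3373317682518575)) [0.54345043 0.17013366 0.012     ] [0.54511526 0.17025681 0.012     ]
TL [0.65249889 0.42538838 0.012     ]
TR [0.60913216 0.10165833 0.012     ]
BR [0.46131183 0.11960028 0.012     ]
BL [0.50427394 0.44216971 0.012     ]
TR [0.61122464 0.10321311 0.012     ]
BR [0.46350194 0.12059322 0.012     ]
TL [0.64951662 0.4315237  0.012     ]
[[ 0.6536  0.0561  0.004 ]
 [ 0.6574 -0.0737  0.004 ]
 [ 0.4356 -0.0777  0.004 ]
 [ 0.4318  0.0508  0.004 ]] [ 0.54457278 -0.01115159  0.004     ]
```

View pics/mside.png

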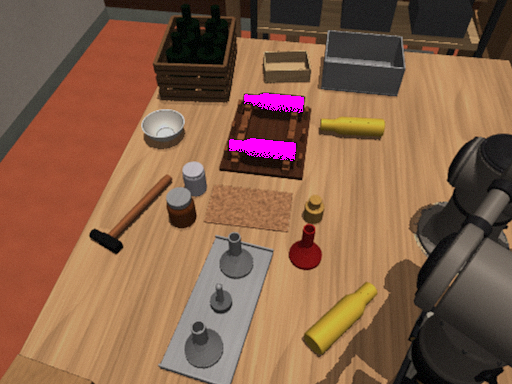

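View pics/mtop.png

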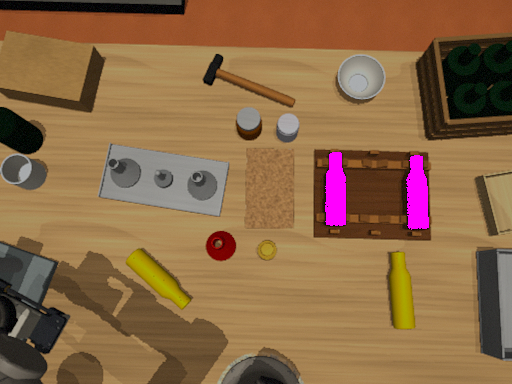

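```bash
cat >> h.py <<'E'
from scipy.spatial.transform import Rotation as Ro
def st():
    s=robot.observe();R=Ro.from_euler("xyz",s["tool_rot"]).as_matrix();return s,R
def go(P):
    """print tool-frame shift to world point P"""
    s,R=st();d=R.T@(np.array(P)-s["tool_pos"])
    ya=np.degrees(np.arctan2(R[1,1],R[0,1]))
    print("t%.2f pos"%s["time"],np.round(s["tool_pos"],4),"f",np.round(s["contact_force"],1),"open %.4f"%s["opening"],"q",np.round(s["qpos"],2))
    print("tilt %.2f deg, tool y world heading %.1f deg"%(np.degrees(np.arccos(min(1,-R[2,0]))),ya))
    print("shift mm",np.round(d*1000,1))
E
python3 - <<'E'
from h import *
s,R=st();print(R.round(3));go([.5715,.379,.24])
w=atz("top",[266,248],.072);print(w)
E
```

```text
[[ 0.     0.426  0.905]
 [ 0.     0.905 -0.426]
 [-1.     0.     0.   ]]
t1.20 pos [0.2235 0.4751 0.2267] f [ 1.3 -0.4 -0.3] open 0.0921 q [ 0.99  0.34  1.52 -0.    1.28 -0.15]
tilt 0.00 deg, tool y world heading 64.8 deg
shift mm [-13.3  61.2 355.8]
[ 0.37597792 -0.0067461   0.072     ]
```

Call:
play_rows(moves=[[[0,0.007,0.04,0,1],[0,0.007,0.04,0,1],[0,0.007,0.04,0,1],[0,0.007,0.04,0,1],[0,0.007,0.04,0,1],[0,0.007,0.04,0,1],[0,0.007,0.04,0,1],[0,0.007,0.04,0,1],[0,0.005,0.03,0,1],[0,0,0,0,1]]], grip_force=20)

```text
time: 2.2
tool_pos: [0.5785, 0.3782, 0.2252]
tool_rot: [2.453, 1.57, 2.018]
contact_force: [-1.5, -0.5, -1.3]
opening: 0.0916
```

```bash
python3 - <<'E'
from h import *
go([.5715,.3785,.09])
snap("top","t1",(60,110,260,240),3.5);snap("side","s1",(120,180,320,384),2.8)
print(proj("top",st()[0]["tool_pos"]),proj("side",st()[0]["tool_pos"]))
E
```

```text
t2.20 pos [0.5785 0.3782 0.2252] f [-1.5 -0.5 -1.3] open 0.0916 q [ 0.47  0.67  0.99  0.    1.49 -0.67]
tilt 0.06 deg, tool y world heading 65.0 deg
shift mm [135.2  -2.7  -6.4]
[[ 97.58310208 149.9891994 ]] [[189.0407878  302.49132284]]
```

View pics/t1.png

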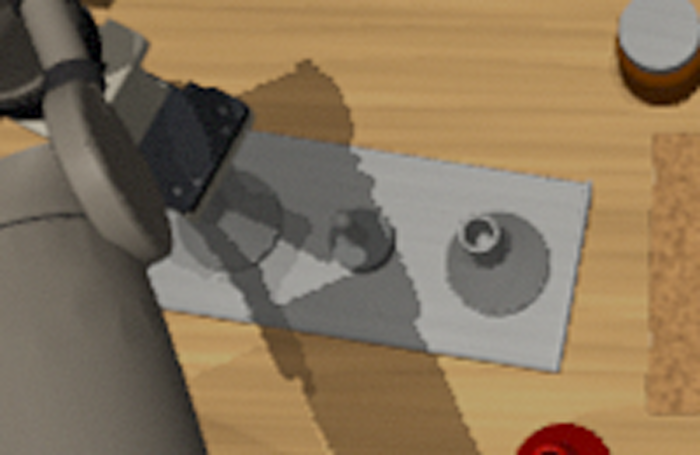

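View pics/s1.png

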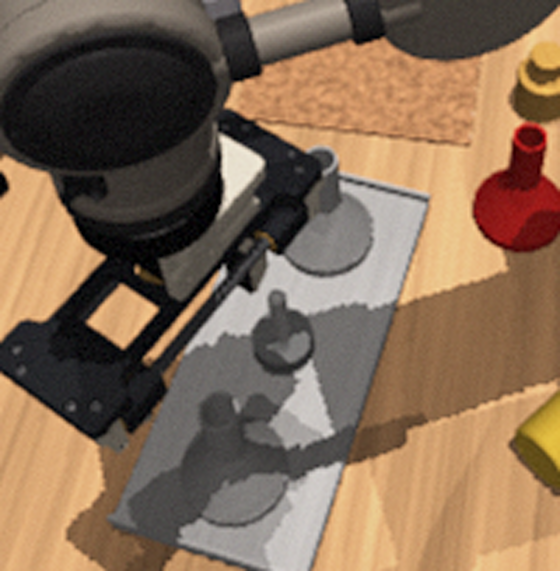

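Call:
play_rows(moves=[[[0.01,-0.003,-0.006,0,1],[0.02,0,0,0,1],[0.03,0,0,0,1],[0.03,0,0,0,1],[0.03,0,0,0,1],[0.017,0,0,0,1],[0,0,0,0,1],[0,0,0,0,-1],[0,0,0,0,-1],[0,0,0,0,-1]]])

```text
time: 3.3
tool_pos: [0.5568, 0.3896, 0.0926]
tool_rot: [1.713, 1.563, 1.294]
contact_force: [-0.2, 0.4, 0.5]
opening: 0.0722
```

Call:
play_rows(moves=[[[0,0,0,0,-1],[0,0,0,0,-1],[0,0,0,0,-1],[0,0,0,0,-1],[0,0,0,0,-1],[0,0,0,0,-1],[0,0,0,0,-1],[0,0,0,0,-1],[0,0,0,0,-1],[-0.01,0,0,0,-1]]])

```text
time: 4.3
tool_pos: [0.5567, 0.3893, 0.1038]
tool_rot: [1.748, 1.563, 1.328]
contact_force: [0.0, -0.0, -2.4]
opening: 0.0212
```

```bash
python3 - <<'E'
from h import *
go([.5715,.379,.09])
snap("side","s2",(120,180,320,384),2.8)
E
```

```text
t4.30 pos [0.5567 0.3893 0.1038] f [ 0.  -0.  -2.4] open 0.0212 q [ 0.49  0.72  1.21  0.01  1.2  -0.66]
tilt 0.46 deg, tool y world heading 65.9 deg
shift mm [13.7 -3.4 17.7]
```

View pics/s2.png

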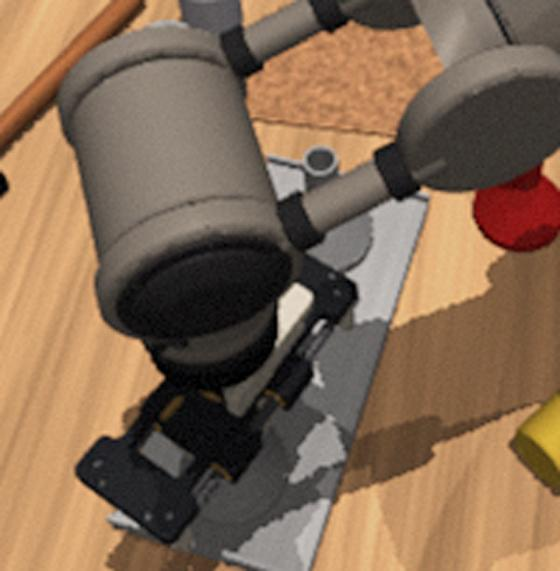

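Call:
play_rows(moves=[[[0,0,0,0,1],[0,0,0,0,1],[0,0,0,0,1],[0,0,0,0,1],[0,0,0,0,1],[0,0,0,0,1],[0,0,0.006,0,1],[0,0,0.006,0,1],[0,0,0,0,1],[0,0,0,0,1]]])

```text
time: 5.35
tool_pos: [0.5713, 0.3848, 0.1086]
tool_rot: [1.303, 1.556, 0.883]
contact_force: [0.3, -0.2, -1.0]
opening: 0.0908
```

```bash
python3 - <<'E'
from h import *
go([.5715,.379,.09])
snap("side","s2",(120,180,320,384),2.8)
snap("top","t2",(60,110,260,240),3.5)
E
```

```text
t5.35 pos [0.5713 0.3848 0.1086] f [ 0.3 -0.2 -1. ] open 0.0908 q [ 0.48  0.73  1.18  0.01  1.21 -0.67]
tilt 0.85 deg, tool y world heading 65.9 deg
shift mm [18.6 -5.5  2.5]
```

View pics/s2.png

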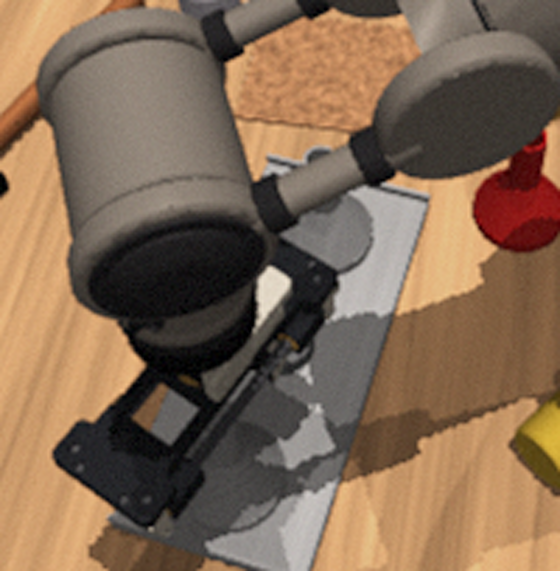

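Call:
play_rows(moves=[[[0.004,-0.002,0.001,0,1],[0.005,-0.002,0.001,0,1],[0.005,-0.001,0.001,0,1],[0.003,0,0,0,1],[0,0,0,0,1],[0,0,0,0,1],[0,0,0,0,1],[0,0,0,0,1],[0,0,0,0,1],[0,0,0,0,1]]])

```text
time: 6.45
tool_pos: [0.5715, 0.3791, 0.09]
tool_rot: [1.318, 1.556, 0.899]
contact_force: [0.8, 0.5, 0.0]
opening: 0.0916
```

```bash
python3 - <<'E'
from h import *
go([.5715,.379,.09])
E
```

```text
t6.45 pos [0.5715 0.3791 0.09  ] f [0.8 0.5 0. ] open 0.0916 q [ 0.47  0.75  1.21  0.01  1.17 -0.68]
tilt 0.82 deg, tool y world heading 66.0 deg
shift mm [-0.  -0.1  0. ]
```

Call:
play_rows(moves=[[[0,0,0,0,-1],[0,0,0,0,-1],[0,0,0,0,-1],[0,0,0,0,-1],[0,0,0,0,-1],[0,0,0,0,-1],[0,0,0,0,-1],[0,0,0,0,-1],[0,0,0,0,-1],[0,0,0,0,-1]]])

```text
time: 7.45
tool_pos: [0.5717, 0.3794, 0.0902]
tool_rot: [1.311, 1.555, 0.892]
contact_force: [1.1, 0.1, -0.6]
opening: 0.0277
```

```bash
python3 - <<'E'
from h import *
go([.5715,.379,.21])
E
```

```text
t7.45 pos [0.5717 0.3794 0.0902] f [ 1.1  0.1 -0.6] open 0.0277 q [ 0.47  0.75  1.21  0.01  1.17 -0.68]
tilt 0.88 deg, tool y world heading 66.0 deg
shift mm [-119.8    1.3    0.5]
```

Call:
play_rows(moves=[[[-0.008,0,0,0,-1],[-0.015,0,0,0,-1],[-0.016,0,0,0,-1],[-0.016,0,0,0,-1],[-0.016,0,0,0,-1],[-0.016,0,0,0,-1],[-0.016,0,0,0,-1],[-0.012,0,0,0,-1],[-0.006,0,0,0,-1],[0,0,0,0,-1]]])

```text
time: 8.45
tool_pos: [0.5687, 0.3765, 0.2166]
tool_rot: [1.56, 1.562, 1.14]
contact_force: [0.4, 0.4, -2.0]
opening: 0.028
```

```bash
python3 - <<'E'
from h import *
go([.5945,-.010,.2])
snap("side","s3",(120,180,320,384),2.8)
E
```

```text
t8.45 pos [0.5687 0.3765 0.2166] f [ 0.4  0.4 -2. ] open 0.0280 q [ 0.47  0.65  1.05  0.01  1.44 -0.68]
tilt 0.49 deg, tool y world heading 66.0 deg
shift mm [  13.7 -342.6  180.9]
```

View pics/s3.png

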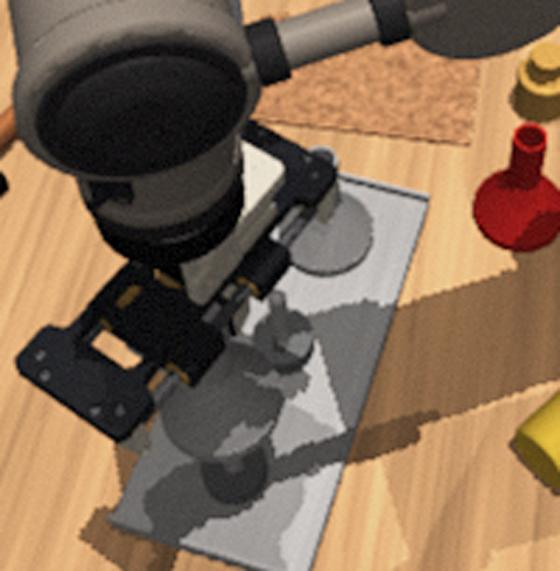

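Call:
play_rows(moves=[[[-0.012,-0.01,0.005,0,-1],[-0.015,-0.02,0.01,0,-1],[-0.01,-0.03,0.016,0,-1],[0,-0.035,0.018,0,-1],[0,-0.035,0.018,0,-1],[0,-0.035,0.018,0,-1],[0,-0.035,0.018,0,-1],[0,-0.025,0.013,0,-1],[0,-0.015,0.008,0,-1],[0,0,0,0,-1]]])

```text
time: 9.5
tool_pos: [0.5813, 0.0895, 0.2518]
tool_rot: [-2.999, 1.566, 2.865]
contact_force: [-0.4, -0.1, -1.3]
opening: 0.0281
```

```bash
python3 - <<'E'
from h import *
go([.5945,-.010,.2])
E
```

```text
t9.50 pos [0.5813 0.0895 0.2518] f [-0.4 -0.1 -1.3] open 0.0281 q [ 0.02  0.45  1.29  0.    1.41 -1.13]
tilt 0.30 deg, tool y world heading 66.0 deg
shift mm [ 51.6 -85.5  52.8]
```

Call:
play_rows(moves=[[[0.003,-0.015,0.01,0,-1],[0.006,-0.02,0.012,0,-1],[0.008,-0.02,0.012,0,-1],[0.008,-0.015,0.009,0,-1],[0.008,-0.01,0.006,0,-1],[0.008,-0.005,0.003,0,-1],[0.008,0,0,0,-1],[0.005,0,0,0,-1],[0,0,0,0,-1],[0,0,0,0,-1]]])

```text
time: 10.5
tool_pos: [0.5926, -0.0081, 0.1955]
tool_rot: [2.949, 1.562, 2.534]
contact_force: [-0.1, -0.9, -1.3]
opening: 0.028
```

```bash
python3 - <<'E'
from h import *
go([.5945,-.010,.087])
snap("side","s3",(120,120,320,324),2.8)
snap("top","t3",(180,90,360,270),3)
E
```

```text
t10.50 pos [ 0.5926 -0.0081  0.1955] f [-0.1 -0.9 -1.3] open 0.0280 q [-0.14  0.49  1.37  0.    1.28 -1.3 ]
tilt 0.48 deg, tool y world heading 66.2 deg
shift mm [108.5  -1.2   3.4]
```

View pics/s3.png

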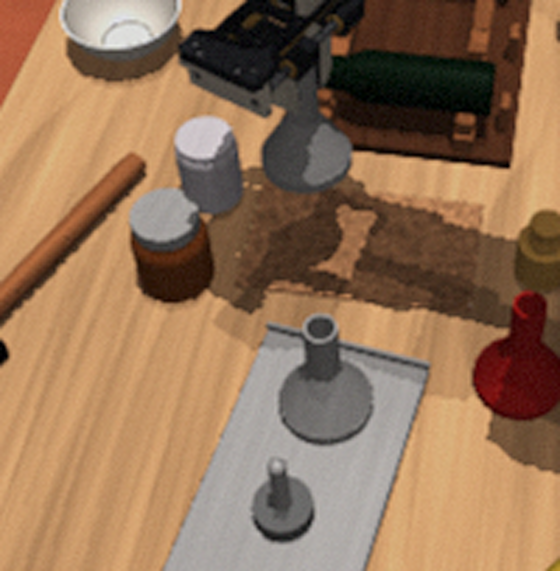

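Call:
play_rows(moves=[[[0.006,0,0.001,0,-1],[0.012,-0.001,0.001,0,-1],[0.013,0,0.001,0,-1],[0.013,0,0,0,-1],[0.013,0,0,0,-1],[0.013,0,0,0,-1],[0.013,0,0,0,-1],[0.01,0,0,0,-1],[0.005,0,0,0,-1],[0,0,0,0,-1]]])

```text
time: 11.6
tool_pos: [0.594, -0.0099, 0.0888]
tool_rot: [2.99, 1.562, 2.575]
contact_force: [0.7, 0.2, -2.6]
opening: 0.0285
```

```bash
python3 - <<'E'
from h import *
go([.5945,-.010,.0825])
E
```

```text
t11.60 pos [ 0.594  -0.0099  0.0888] f [ 0.7  0.2 -2.6] open 0.0285 q [-0.15  0.6   1.5   0.    1.05 -1.31]
tilt 0.51 deg, tool y world heading 66.2 deg
shift mm [6.2 0.1 0.6]
```

Set down and release, then rise.

Call:
play_rows(moves=[[[0.003,0,0,0,-1],[0.003,0,0,0,-1],[0.001,0,0,0,-1],[0,0,0,0,0.2],[0,0,0,0,0.2],[0,0,0,0,0.2],[0,0,0,0,0.2],[0,0,0,0,0.2],[0,0,0,0,0.2],[0,0,0,0,0.2]]])

```text
time: 12.6
tool_pos: [0.5963, -0.0101, 0.0846]
tool_rot: [2.1, 1.567, 1.685]
contact_force: [-0.1, -0.6, 0.4]
opening: 0.055
```

Call:
play_rows(moves=[[[-0.008,0,0,0,0.2],[-0.015,0,0,0,0.2],[-0.02,0,0,0,0.2],[-0.02,0,0,0,1],[-0.02,0,0,0,1],[-0.02,0,0,0,1],[-0.02,0,0,0,1],[-0.01,0.01,0,0,1],[0,0.02,-0.01,0,1],[0,0.03,-0.015,0,1]]])

```text
time: 13.6
tool_pos: [0.5983, 0.0519, 0.229]
tool_rot: [1.03, 1.567, 0.609]
contact_force: [0.5, 0.5, -1.2]
opening: 0.0917
```

```bash
python3 - <<'E'
from h import *
go([.5435,.1695,.2])
snap("side","s4",(120,120,320,324),2.8)
E
```

```text
t13.60 pos [0.5983 0.0519 0.229 ] f [ 0.5  0.5 -1.2] open 0.0917 q [-0.04  0.48  1.3   0.    1.36 -1.19]
tilt 0.23 deg, tool y world heading 65.9 deg
shift mm [ 29.1  84.8 -98.1]
```

View pics/s4.png

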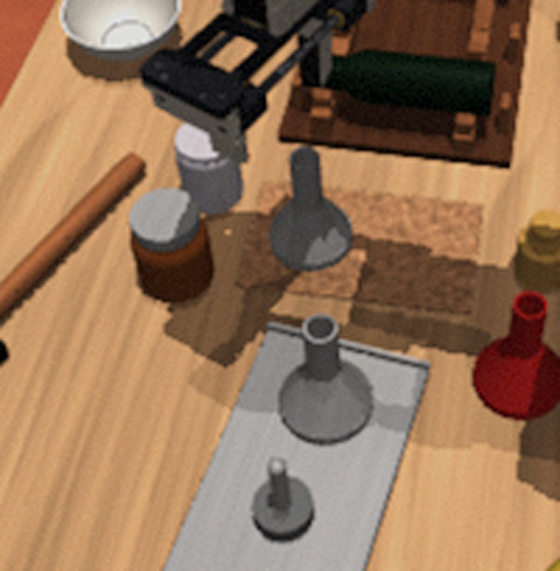

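Call:
play_rows(moves=[[[0,0.025,-0.02,0,1],[0,0.02,-0.02,0,1],[0,0.015,-0.02,0,1],[0.005,0.01,-0.018,0,1],[0.005,0.007,-0.01,0,1],[0.005,0,-0.005,0,1],[0.005,0,0,0,1],[0.005,0,0,0,1],[0,0,0,0,1],[0,0,0,0,1]]])

```text
time: 14.65
tool_pos: [0.5434, 0.1691, 0.2065]
tool_rot: [0.995, 1.561, 0.578]
contact_force: [0.7, -0.3, 0.9]
opening: 0.0919
```

```bash
python3 - <<'E'
from h import *
go([.5435,.1695,.09])
E
```

```text
t14.65 pos [0.5434 0.1691 0.2065] f [ 0.7 -0.3  0.9] open 0.0919 q [ 0.16  0.43  1.44  0.    1.26 -0.99]
tilt 0.55 deg, tool y world heading 66.1 deg
shift mm [116.5  -0.5  -0.7]
```

Call:
play_rows(moves=[[[0.006,0,0,0,1],[0.012,0,0,0,1],[0.015,0,0,0,1],[0.015,0,0,0,1],[0.015,0,0,0,1],[0.015,0,0,0,1],[0.015,0,0,0,1],[0.01,0,0,0,1],[0.005,0,0,0,1],[0,0,0,0,1]]])

```text
time: 15.65
tool_pos: [0.5441, 0.1674, 0.0883]
tool_rot: [1.118, 1.564, 0.699]
contact_force: [-0.6, -0.3, -0.1]
opening: 0.092
```

```bash
python3 - <<'E'
from h import *
go([.5435,.1695,.09])
E
```

```text
t15.65 pos [0.5441 0.1674 0.0883] f [-0.6 -0.3 -0.1] open 0.0920 q [ 0.16  0.56  1.59  0.    0.99 -0.99]
tilt 0.39 deg, tool y world heading 66.0 deg
shift mm [-1.7  1.7 -1.4]
```

Call:
play_rows(moves=[[[-0.002,0.002,-0.001,0,1],[0,0,0,0,1],[0,0,0,0,-1],[0,0,0,0,-1],[0,0,0,0,-1],[0,0,0,0,-1],[0,0,0,0,-1],[0,0,0,0,-1],[0,0,0,0,-1],[0,0,0,0,-1]]])

```text
time: 16.65
tool_pos: [0.5456, 0.1701, 0.0932]
tool_rot: [0.892, 1.559, 0.473]
contact_force: [0.7, -0.0, 0.1]
opening: 0.0327
```

Call:
play_rows(moves=[[[0,0,0,0,-1],[0,0,0,0,-1],[0,0,0,0,-1],[-0.008,0,0,0,-1],[-0.015,0,0,0,-1],[-0.018,0,0,0,-1],[-0.018,0,0,0,-1],[-0.018,0,0,0,-1],[-0.018,0,0,0,-1],[-0.018,0,0,0,-1]]])

```text
time: 17.65
tool_pos: [0.5416, 0.169, 0.2087]
tool_rot: [1.768, 1.567, 1.348]
contact_force: [0.1, 0.0, -2.2]
opening: 0.0279
```

```bash
python3 - <<'E'
from h import *
go([.4945,-.012,.2])
E
```

```text
t17.65 pos [0.5416 0.169  0.2087] f [ 0.1  0.  -2.2] open 0.0279 q [ 0.17  0.43  1.44  0.    1.27 -0.99]
tilt 0.21 deg, tool y world heading 66.0 deg
shift mm [   8.  -184.5   30.7]
```

Call:
play_rows(moves=[[[-0.005,-0.01,0.002,0,-1],[-0.005,-0.02,0.004,0,-1],[0,-0.025,0.004,0,-1],[0,-0.025,0.004,0,-1],[0,-0.025,0.004,0,-1],[0,-0.025,0.004,0,-1],[0,-0.02,0.004,0,-1],[0,-0.015,0.002,0,-1],[0,0,0,0,-1],[0,0,0,0,-1]]])

```text
time: 18.65
tool_pos: [0.4939, -0.0035, 0.2178]
tool_rot: [2.585, 1.567, 2.165]
contact_force: [-0.1, -0.4, -1.7]
opening: 0.0282
```

```bash
python3 - <<'E'
from h import *
go([.4945,-.012,.0852])
E
```

```text
t18.65 pos [ 0.4939 -0.0035  0.2178] f [-0.1 -0.4 -1.7] open 0.0282 q [-0.16  0.29  1.62  0.    1.23 -1.32]
tilt 0.21 deg, tool y world heading 66.0 deg
shift mm [132.6  -7.8   4.4]
```

Call:
play_rows(moves=[[[0.006,-0.003,0.002,0,-1],[0.012,-0.003,0.001,0,-1],[0.015,-0.002,0.001,0,-1],[0.017,0,0,0,-1],[0.017,0,0,0,-1],[0.017,0,0,0,-1],[0.017,0,0,0,-1],[0.015,0,0,0,-1],[0.008,0,0,0,-1],[0,0,0,0,-1]]])

```text
time: 19.65
tool_pos: [0.4946, -0.0077, 0.0852]
tool_rot: [2.61, 1.566, 2.2]
contact_force: [0.1, -0.3, -0.7]
opening: 0.028
```

```bash
python3 - <<'E'
from h import *
go([.4945,-.012,.0852])
E
```

```text
t19.65 pos [ 0.4946 -0.0077  0.0852] f [ 0.1 -0.3 -0.7] open 0.0280 q [-0.17  0.46  1.79  0.    0.9  -1.34]
tilt 0.28 deg, tool y world heading 66.5 deg
shift mm [ 0.  -4.   1.6]
```

Call:
play_rows(moves=[[[0,0,0,0,0.2],[0,0,0,0,0.2],[0,0,0,0,0.2],[0,0,0,0,0.2],[0,0,0,0,0.2],[-0.006,0,0,0,0.2],[-0.015,0,0,0,0.2],[-0.02,0,0,0,0.2],[-0.025,0,0,0,0.2],[-0.025,0,0,0,0.2]]])

```text
time: 20.65
tool_pos: [0.4944, -0.0077, 0.1808]
tool_rot: [2.732, 1.565, 2.322]
contact_force: [-0.2, -0.4, -0.7]
opening: 0.0549
```

```bash
python3 - <<'E'
from h import *
go([.464,-.180,.2])
snap("side","s5",(120,60,340,250),2.8)
E
```

```text
t20.65 pos [ 0.4944 -0.0077  0.1808] f [-0.2 -0.4 -0.7] open 0.0549 q [-0.17  0.33  1.67  0.    1.14 -1.34]
tilt 0.32 deg, tool y world heading 66.5 deg
shift mm [ -19.8 -170.1   40.7]
```

View pics/s5.png

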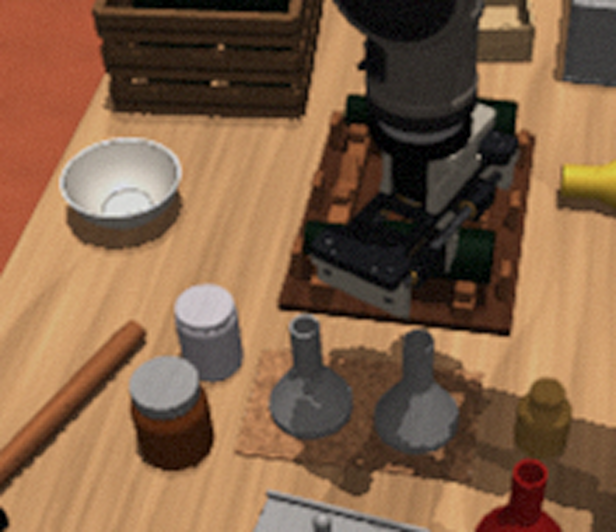

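```bash
python3 - <<'E'
from h import *
C=lambda c:(np.array(c)+.5)/5-.5+[210,80]
b=atz("side",C((378,464)),.012);print(b)
for z in(.02,.025,.03,.035,.04,.045,.05): print(z,atz("side",C((378,440)),z).round(4),atz("side",C((380,405)),z).round(4))
# predicted rail pos for profile heights
import cv2
im=cv2.imread('pics/side0.png')
cv2.imwrite('pics/cr2.png',cv2.resize(im[130:185,260:310],None,fx=11,fy=11,interpolation=cv2.INTER_CUBIC))
im=cv2.imread('pics/top0.png')
cv2.imwrite('pics/cr3.png',cv2.resize(im[195:245,312:372],None,fx=11,fy=11,interpolation=cv2.INTER_CUBIC))
E
```

```text
[ 0.4634723  -0.13890282  0.012     ]
0.02 [ 0.4652 -0.1499  0.02  ] [ 0.4673 -0.1774  0.02  ]
0.025 [ 0.4648 -0.1451  0.025 ] [ 0.467  -0.1726  0.025 ]
0.03 [ 0.4645 -0.1404  0.03  ] [ 0.4666 -0.1677  0.03  ]
0.035 [ 0.4642 -0.1357  0.035 ] [ 0.4663 -0.1628  0.035 ]
0.04 [ 0.4639 -0.131   0.04  ] [ 0.466  -0.1579  0.04  ]
0.045 [ 0.4636 -0.1263  0.045 ] [ 0.4656 -0.1531  0.045 ]
0.05 [ 0.4632 -0.1216  0.05  ] [ 0.4653 -0.1482  0.05  ]
```

View pics/cr2.png

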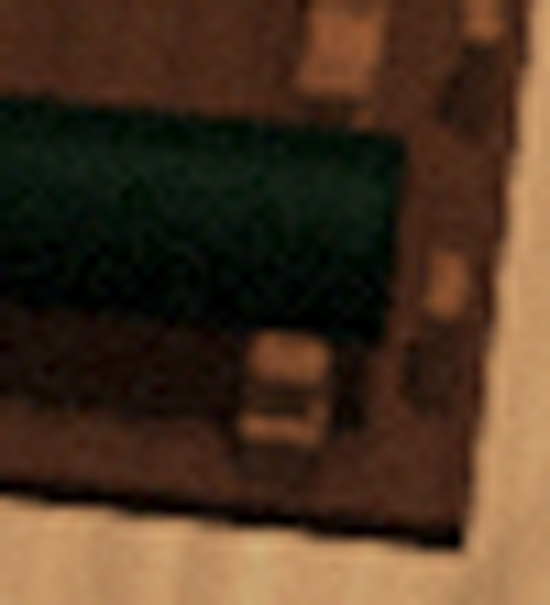

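View pics/cr3.png

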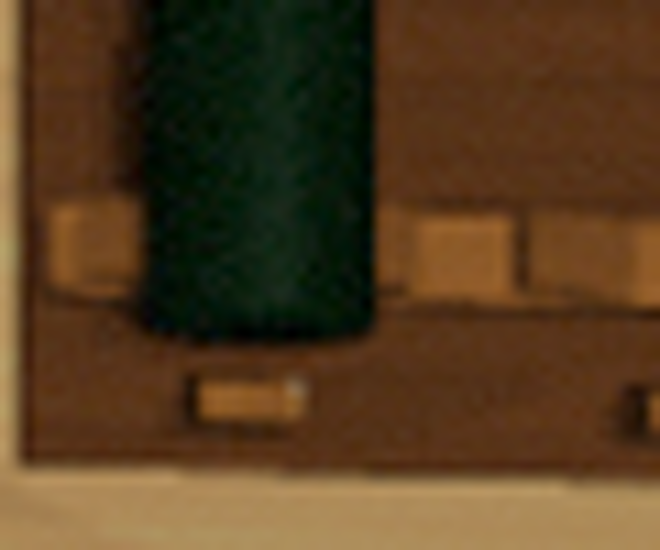

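Call:
play_rows(moves=[[[-0.01,0,0,-4,1],[-0.01,0,0,-8,1],[0,0,0,-8,1],[0,0,0,-3.5,1],[0,-0.01,-0.003,0,1],[0,-0.03,-0.008,0,1],[0,-0.04,-0.011,0,1],[0,-0.04,-0.011,0,1],[0,-0.03,-0.008,0,1],[0,-0.015,-0.005,0,1]]])

```text
time: 21.7
tool_pos: [0.4515, -0.1803, 0.2109]
tool_rot: [0.018, 1.558, 0.029]
contact_force: [0.7, 0.5, -0.5]
opening: 0.0916
```

```bash
python3 - <<'E'
from h import *
go([.446,-.180,.12])
E
```

```text
t21.70 pos [ 0.4515 -0.1803  0.2109] f [ 0.7  0.5 -0.5] open 0.0916 q [-0.54  0.28  1.66  0.01  1.19 -2.13]
tilt 0.73 deg, tool y world heading 90.7 deg
shift mm [90.8  0.4 -6.6]
```

Take a look at where things are before descending.

Call:
play_rows(moves=[[[0.006,0,-0.002,0,1],[0.01,0,-0.002,0,1],[0.012,0,-0.001,0,1],[0.014,0,-0.001,0,1],[0.014,0,0,0,1],[0.014,0,0,0,1],[0.012,0,0,0,1],[0.006,0,0,0,1],[0,0,0,0,1],[0,0,0,0,1]]])

```text
time: 22.7
tool_pos: [0.4431, -0.1745, 0.1147]
tool_rot: [0.506, 1.562, 0.512]
contact_force: [-0.3, -1.3, -0.5]
opening: 0.0918
```

```bash
python3 - <<'E'
from h import *
go([.446,-.180,.046])
s=st()[0]
snap("side","s6",(200,70,340,190),5);snap("top","t6",(290,130,450,260),4.5)
print(proj("side",s["tool_pos"]),proj("top",s["tool_pos"]))
E
```

```text
t22.70 pos [ 0.4431 -0.1745  0.1147] f [-0.3 -1.3 -0.5] open 0.0918 q [-0.54  0.38  1.82  0.01  0.94 -2.12]
tilt 0.53 deg, tool y world heading 90.4 deg
shift mm [68.7 -5.8  2.3]
[[296.10246827 137.76819567]] [[335.84385171 221.3197467 ]]
```

View pics/s6.png

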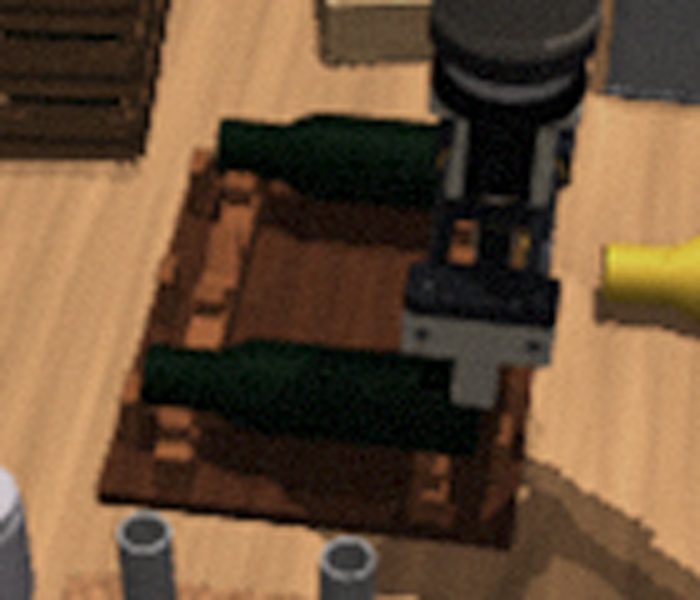

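View pics/t6.png

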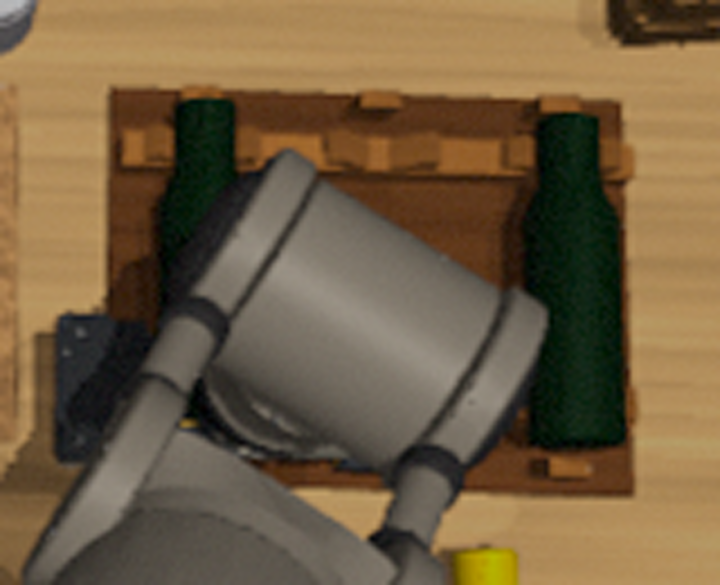

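Call:
play_rows(moves=[[[0.004,-0.003,0.001,0,1],[0.006,-0.003,0.001,0,1],[0.008,0,0,0,1],[0.008,0,0,0,1],[0.008,0,0,0,1],[0.006,0,0,0,1],[0.004,0,0,0,1],[0,0,0,0,1],[0,0,0,0,1],[0,0,0,0,1]]])

```text
time: 23.8
tool_pos: [0.4464, -0.1817, 0.0677]
tool_rot: [0.313, 1.56, 0.318]
contact_force: [0.9, 0.3, 0.7]
opening: 0.0919
```

```bash
python3 - <<'E'
from h import *
go([.446,-.180,.046])
E
```

```text
t23.80 pos [ 0.4464 -0.1817  0.0677] f [0.9 0.3 0.7] open 0.0919 q [-0.55  0.46  1.85  0.01  0.82 -2.13]
tilt 0.60 deg, tool y world heading 90.3 deg
shift mm [21.7  1.6 -0.6]
```

Call:
play_rows(moves=[[[0.004,0.001,0,0,1],[0.005,0,0,0,1],[0.005,0,0,0,1],[0.005,0,0,0,1],[0.003,0,0,0,1],[0,0,0,0,1],[0,0,0,0,1],[0,0,0,0,1],[0,0,0,0,1],[0,0,0,0,1]]])

```text
time: 24.8
tool_pos: [0.4471, -0.1808, 0.0443]
tool_rot: [0.205, 1.559, 0.211]
contact_force: [0.2, 0.5, -1.1]
opening: 0.0916
```

```bash
python3 - <<'E'
from h import *
go([.446,-.180,.046])
snap("side","s7",(200,70,340,190),5)
E
```

```text
t24.80 pos [ 0.4471 -0.1808  0.0443] f [ 0.2  0.5 -1.1] open 0.0916 q [-0.55  0.5   1.87  0.01  0.76 -2.13]
tilt 0.66 deg, tool y world heading 90.3 deg
shift mm [-1.7  0.8 -1.1]
```

View pics/s7.png

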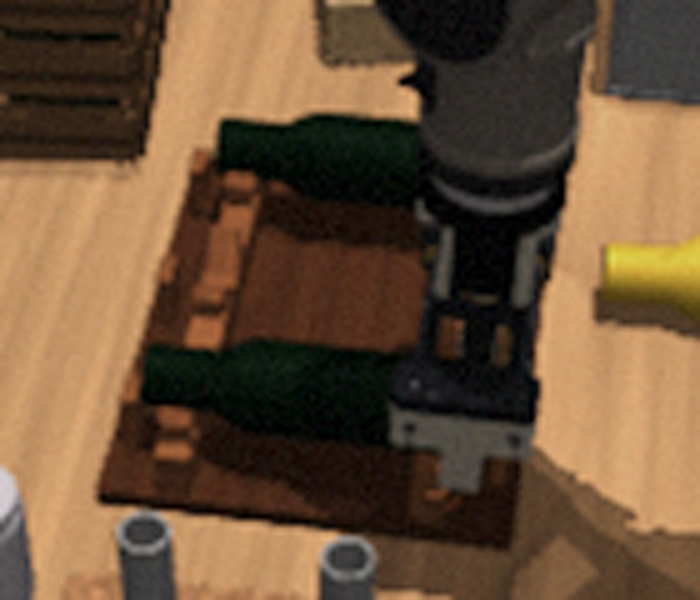

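Call:
play_rows(moves=[[[0,0,0,0,-1],[0,0,0,0,-1],[0,0,0,0,-1],[0,0,0,0,-1],[0,0,0,0,-1],[0,0,0,0,-1],[0,0,0,0,-1],[0,0,0,0,-1],[0,0,0,0,-1],[0,0,0,0,-1]]], grip_force=15)

```text
time: 25.85
tool_pos: [0.4437, -0.1786, 0.0435]
tool_rot: [1.055, 1.563, 1.061]
contact_force: [-0.9, 0.4, 0.7]
opening: 0.0532
```

```bash
python3 - <<'E'
from h import *
go([.446,-.180,.046])
E
```

```text
t25.85 pos [ 0.4437 -0.1786  0.0435] f [-0.9  0.4  0.7] open 0.0532 q [-0.55  0.5   1.88  0.01  0.77 -2.13]
tilt 0.45 deg, tool y world heading 90.3 deg
shift mm [-2.5 -1.4  2.3]
```

Call:
play_rows(moves=[[[-0.005,0,0,0,-1],[-0.01,0,0,0,-1],[-0.012,0,0,0,-1],[-0.014,0,0,0,-1],[-0.014,0,0,0,-1],[-0.014,0,0,0,-1],[-0.014,0,0,0,-1],[-0.01,0,0,0,-1],[-0.005,0,0,0,-1],[0,0,0,0,-1]]])

```text
time: 26.85
tool_pos: [0.4448, -0.1803, 0.1509]
tool_rot: [0.32, 1.561, 0.326]
contact_force: [-0.9, 0.0, -0.3]
opening: 0.0536
```

```bash
python3 - <<'E'
from h import *
go([.446,-.180,.27])
snap("side","s8",(180,30,360,190),4)
E
```

```text
t26.85 pos [ 0.4448 -0.1803  0.1509] f [-0.9  0.  -0.3] open 0.0536 q [-0.55  0.34  1.76  0.01  1.04 -2.13]
tilt 0.58 deg, tool y world heading 90.4 deg
shift mm [-119.1    0.6    2.3]
```

View pics/s8.png

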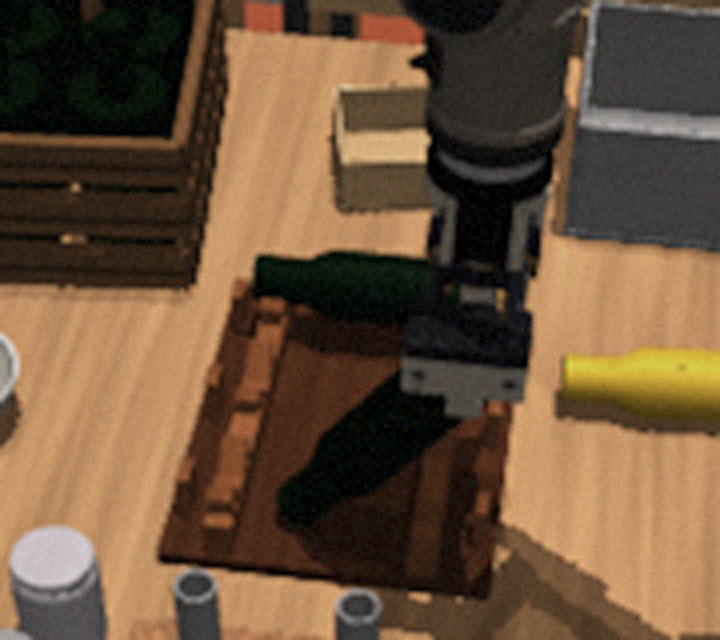

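Call:
play_rows(moves=[[[-0.005,0,0,0,-1],[-0.01,0,0,0,-1],[-0.014,0,0,0,-1],[-0.016,0,0,0,-1],[-0.016,0,0,0,-1],[-0.016,0,0,0,-1],[-0.016,0,0,0,-1],[-0.012,0,0,0,-1],[-0.006,0,0,0,-1],[0,0,0,0,-1]]])

```text
time: 27.9
tool_pos: [0.4425, -0.1796, 0.2661]
tool_rot: [1.213, 1.562, 1.219]
contact_force: [0.3, 0.1, -2.2]
opening: 0.0535
```

```bash
python3 - <<'E'
from h import *
go([.446,-.180,.30])
snap("side","s9",(180,30,360,190),4)
E
```

```text
t27.90 pos [ 0.4425 -0.1796  0.2661] f [ 0.3  0.1 -2.2] open 0.0535 q [-0.55  0.22  1.58  0.01  1.34 -2.13]
tilt 0.49 deg, tool y world heading 90.4 deg
shift mm [-33.9  -0.1   3.6]
```

View pics/s9.png

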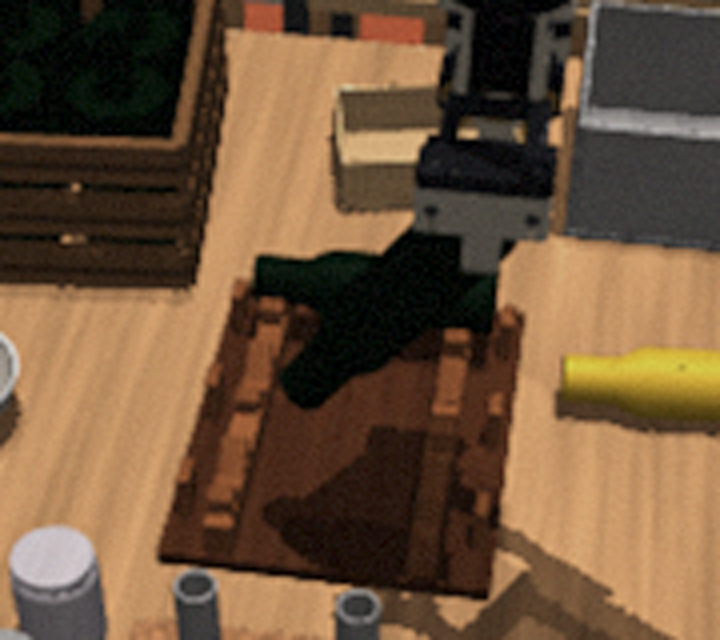

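Call:
play_rows(moves=[[[-0.01,0,0,0,-1],[-0.01,0,0,0,-1],[0,0,0,0,-1],[0,0,0,0,-1],[0,0,0,0,-1],[0,0,0,0,-1],[0,0,0,0,-1],[0,0,0,0,-1],[0,0,0,0,-1],[0,0,0,0,-1]]], grip_force=8)

```text
time: 28.95
tool_pos: [0.4413, -0.1791, 0.2848]
tool_rot: [1.756, 1.559, 1.762]
contact_force: [0.3, -1.0, -2.1]
opening: 0.0537
```

```bash
python3 - <<'E'
from h import *
go([.446,-.180,.30])
snap("side","s10",(180,30,360,190),4)
E
```

```text
t28.95 pos [ 0.4413 -0.1791  0.2848] f [ 0.3 -1.  -2.1] open 0.0537 q [-0.55  0.21  1.54  0.01  1.4  -2.13]
tilt 0.66 deg, tool y world heading 90.3 deg
shift mm [-15.3  -0.8   4.6]
```

View pics/s10.png

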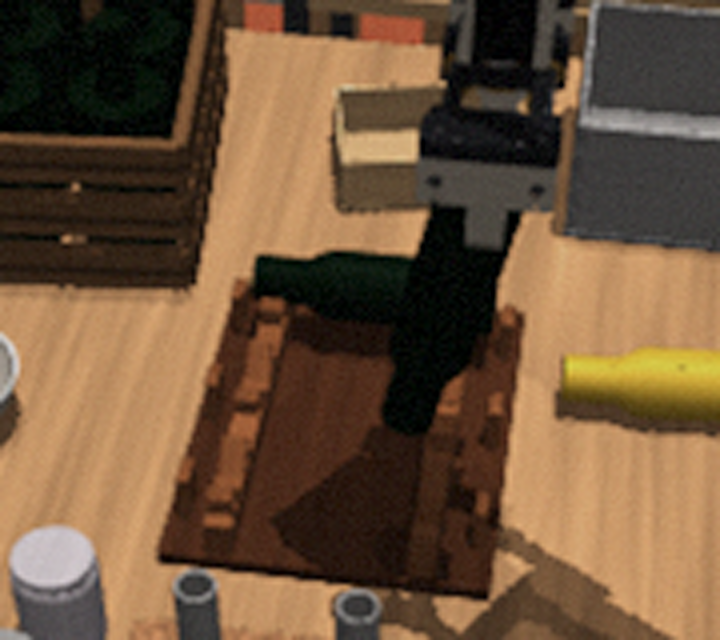

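Call:
play_rows(moves=[[[0,0,0,0,-1],[0,0,0,0,-1],[0,0,0,0,-1],[0,0,0,0,-1],[0,0,0,0,-1],[0,0,0,0,-1],[0,0,0,0,-1],[0,0,0,0,-1],[0,0,0,0,-1],[0,0,0,0,-1]]], grip_force=4)

```text
time: 30.0
tool_pos: [0.4413, -0.1791, 0.2848]
tool_rot: [1.749, 1.559, 1.755]
contact_force: [0.0, 0.1, -1.6]
opening: 0.0543
```

```bash
cat > bf.py <<'E'
from h import *
def fitheld(im,roi,hd,n="side"):
    """fit held bottle: pivot at tool grasp point; params: d from base, tilt in plane perpendicular to jaw, z offset"""
E
python3 - <<'E'
from h import *
go([.446,-.180,.30])
snap("side","s11",(180,30,360,190),4)
E
```

```text
t30.00 pos [ 0.4413 -0.1791  0.2848] f [ 0.   0.1 -1.6] open 0.0543 q [-0.55  0.21  1.54  0.01  1.4  -2.13]
tilt 0.65 deg, tool y world heading 90.3 deg
shift mm [-15.2  -0.7   4.6]
```

View pics/s11.png

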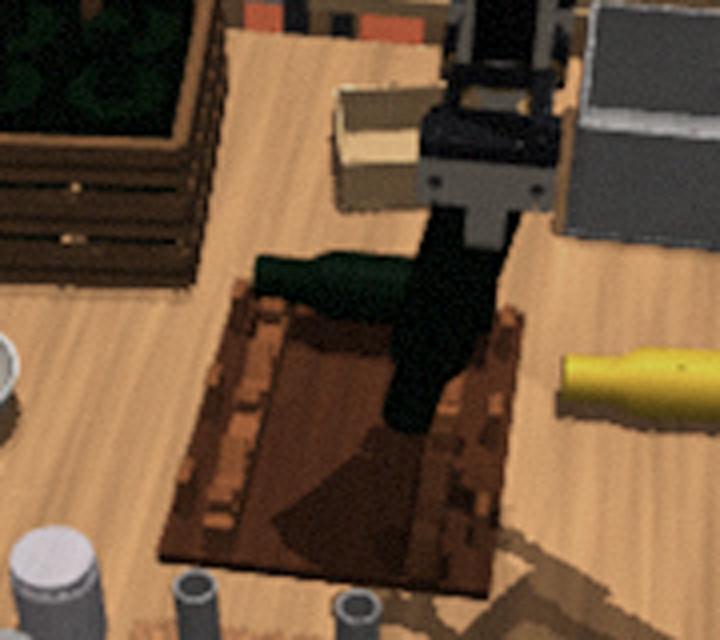

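```bash
python3 - <<'E'
from h import *
s,R=st();g=s["tool_pos"]-R[:,0]*.019
for th in(0,5,10,15,20):
    t=np.radians(th)
    P=[g+L*np.array([np.sin(t),0,-np.cos(t)]) for L in(0,.12,.183)]
    print(th,((proj("side",P)-[180,30])*4).round(0).tolist())
E
```

```text
0 [[490.0, 187.0], [475.0, 347.0], [468.0, 420.0]]
5 [[490.0, 187.0], [459.0, 344.0], [445.0, 416.0]]
10 [[490.0, 187.0], [443.0, 341.0], [422.0, 412.0]]
15 [[490.0, 187.0], [427.0, 337.0], [399.0, 405.0]]
20 [[490.0, 187.0], [412.0, 331.0], [376.0, 397.0]]
```

Call:
play_rows(moves=[[[0,0,0,0,-1],[0,0,0,0,-1],[0,0,0,0,-1],[0,0,0.008,0,-1],[0,0,-0.012,0,-1],[0,0,0.012,0,-1],[0,0,-0.008,0,-1],[0,0,0,0,-1],[0,0,0,0,-1],[0,0,0,0,-1]]], grip_force=3)

```text
time: 31.05
tool_pos: [0.4414, -0.1791, 0.2849]
tool_rot: [1.743, 1.559, 1.749]
contact_force: [-0.4, -0.4, -2.9]
opening: 0.0539
```

```bash
python3 - <<'E'
from h import *
go([.446,-.180,.30])
snap("side","s12",(180,30,360,190),4)
E
```

```text
t31.05 pos [ 0.4414 -0.1791  0.2849] f [-0.4 -0.4 -2.9] open 0.0539 q [-0.55  0.21  1.54  0.01  1.4  -2.13]
tilt 0.65 deg, tool y world heading 90.3 deg
shift mm [-15.2  -0.7   4.6]
```

View pics/s12.png

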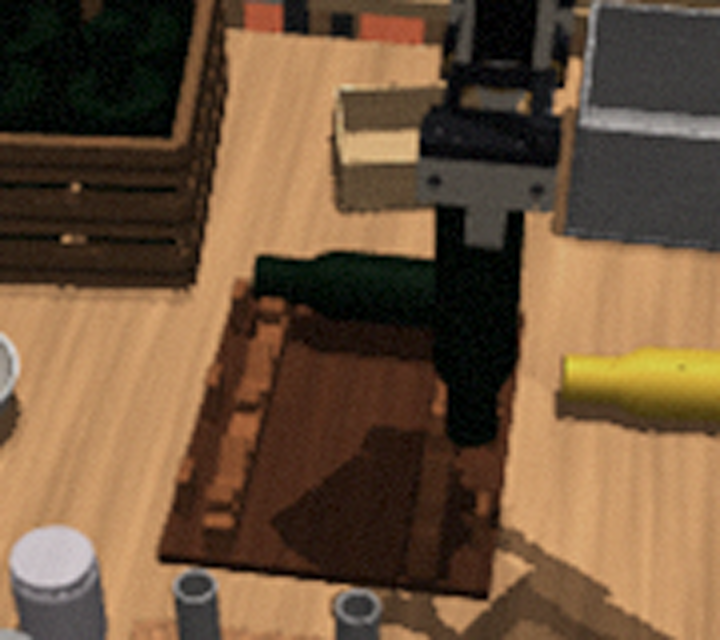

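Call:
play_rows(moves=[[[0,0,0,0,-1],[0,0,0,0,-1],[-0.006,0,0,0,-1],[-0.012,0,0,0,-1],[-0.012,0.005,0.002,0,-1],[-0.012,0.01,0.004,0,-1],[-0.008,0.02,0.005,0,-1],[0,0.03,0.006,0,-1],[0,0.035,0.008,0,-1],[0,0.035,0.008,0,-1]]], grip_force=25)

```text
time: 32.1
tool_pos: [0.4751, -0.0447, 0.3414]
tool_rot: [1.493, 1.562, 1.491]
contact_force: [0.5, 0.1, -1.8]
opening: 0.0534
```

```bash
python3 - <<'E'
from h import *
go([.5715,.3785,.335])
E
```

```text
t32.10 pos [ 0.4751 -0.0447  0.3414] f [ 0.5  0.1 -1.8] open 0.0534 q [-0.26  0.19  1.42  0.01  1.53 -1.83]
tilt 0.52 deg, tool y world heading 89.9 deg
shift mm [ 10.3 423.3  95.5]
```

Call:
play_rows(moves=[[[0,0.035,0.008,0,-1],[0,0.04,0.009,0,-1],[0,0.04,0.009,0,-1],[0,0.04,0.009,0,-1],[0,0.04,0.009,0,-1],[0,0.04,0.009,0,-1],[0,0.04,0.009,0,-1],[0,0.035,0.008,0,-1],[0,0.025,0.006,0,-1],[0,0.015,0.003,0,-1]]])

```text
time: 33.1
tool_pos: [0.5567, 0.3233, 0.3491]
tool_rot: [0.976, 1.559, 0.976]
contact_force: [0.5, -0.4, -1.6]
opening: 0.0535
```

```bash
python3 - <<'E'
from h import *
go([.5715,.3785,.335])
E
```

```text
t33.10 pos [0.5567 0.3233 0.3491] f [ 0.5 -0.4 -1.6] open 0.0535 q [ 0.4   0.52  0.91  0.01  1.7  -1.17]
tilt 0.65 deg, tool y world heading 90.0 deg
shift mm [14.8 55.1 14.8]
```

Call:
play_rows(moves=[[[0.002,0.015,0.004,0,-1],[0.002,0.015,0.004,0,-1],[0.002,0.012,0.003,0,-1],[0.002,0.008,0.002,0,-1],[0.002,0.004,0.001,0,-1],[0,0,0,0,-1],[0,0,0,0,-1],[0,0,0,0,-1],[0,0,0,0,-1],[0,0,0,0,-1]]])

```text
time: 34.1
tool_pos: [0.571, 0.381, 0.3399]
tool_rot: [0.995, 1.56, 0.997]
contact_force: [-0.3, 0.5, -2.7]
opening: 0.0538
```

```bash
python3 - <<'E'
from h import *
go([.5715,.3785,.335])
im=snap("side","s13");cv2.imwrite("pics/s13z.png",cv2.resize(im[180:384,100:300,::-1],None,fx=2.9,fy=2.9,interpolation=cv2.INTER_CUBIC))
im=snap("top","t13")
E
```

```text
t34.10 pos [0.571  0.381  0.3399] f [-0.3  0.5 -2.7] open 0.0538 q [ 0.47  0.63  0.75  0.01  1.75 -1.1 ]
tilt 0.60 deg, tool y world heading 90.1 deg
shift mm [ 4.9 -2.6  0.5]
```

View pics/s13z.png

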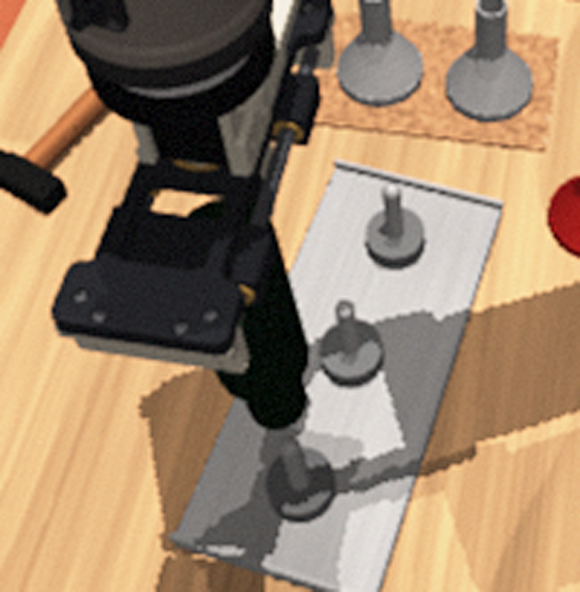

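View pics/t13.png

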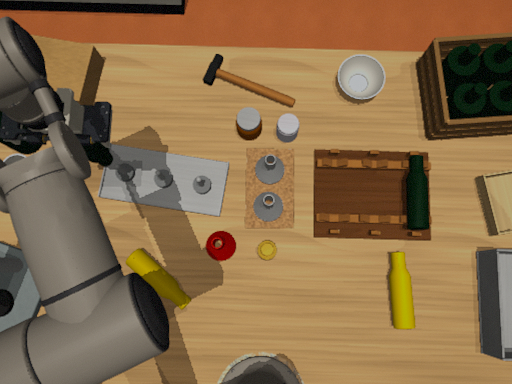

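```bash
cat > ov.py <<'E'
from h import *
import sys
# overlay: args L tiltx(deg) tilty name x0 y0 x1 y1
def overlay(im,n,L,tx,ty,box,name,pegs=()):
    s,R=st();g=s["tool_pos"]-R[:,0]*.019
    ax=np.array([np.tan(np.radians(tx)),np.tan(np.radians(ty)),-1]);ax/=np.linalg.norm(ax)
    c=g+ax*(L-.095)
    x0,y0,x1,y1=box;k=min(800/(x1-x0),600/(y1-y0))
    o=cv2.resize(np.ascontiguousarray(im[y0:y1,x0:x1,::-1]),None,fx=k,fy=k,interpolation=cv2.INTER_CUBIC)
    m=(rend(n,BOT,c,ax)>.5).astype(np.uint8)
    m=cv2.resize(m[y0:y1,x0:x1],(o.shape[1],o.shape[0]),interpolation=cv2.INTER_LINEAR)
    cs,_=cv2.findContours(m,cv2.RETR_EXTERNAL,cv2.CHAIN_APPROX_NONE);cv2.drawContours(o,cs,-1,(0,0,255),1)
    for p in pegs:
        q=((proj(n,[list(p)+[.098],list(p)+[.03]])-[x0,y0]+.5)*k).astype(int);cv2.line(o,tuple(map(int,q[0])),tuple(map(int,q[1])),(255,255,0),1)
    cv2.imwrite(f"pics/{name}.png",o)
PEGS=[(.571,.3775),(.557,.2735),(.543,.1695)]
E
python3 - <<'E'
from ov import *
im=cv2.imread("pics/s13.png")[:,:,::-1]
overlay(im,"side",.190,0,0,(140,230,280,384),"o13",PEGS)
im=cv2.imread("pics/t13.png")[:,:,::-1]
overlay(im,"top",.190,0,0,(70,130,240,230),"o13t",PEGS)
E
```

```text
(no output)
```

View pics/o13.png

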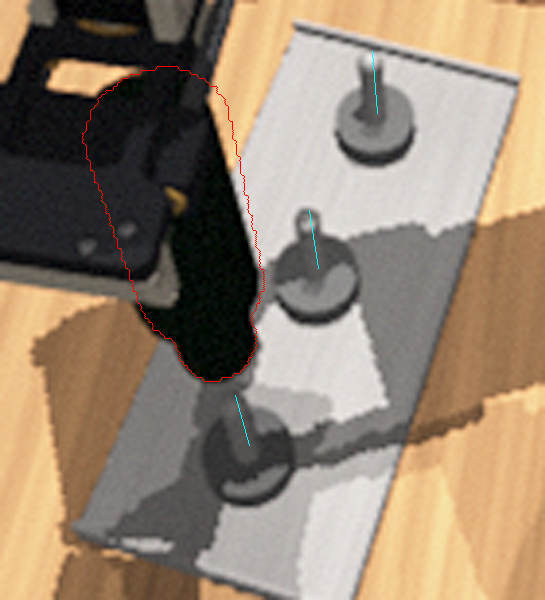

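View pics/o13t.png

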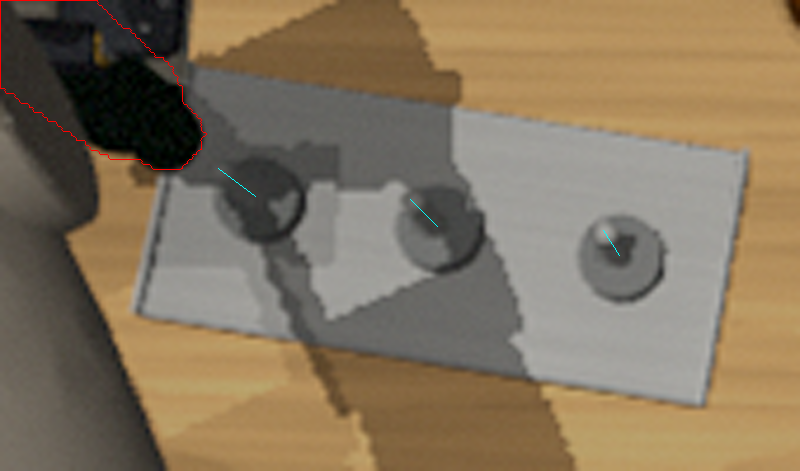

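Call:
play_rows(moves=[[[0.005,-0.001,0,0,-1],[0.008,-0.001,0,0,-1],[0.01,0,0,0,-1],[0.01,0,0,0,-1],[0.01,0,0,0,-1],[0.008,0,0,0,-1],[0.005,0,0,0,-1],[0,0,0,0,-1],[0,0,0,0,-1],[0,0,0,0,-1]]])

```text
time: 35.2
tool_pos: [0.5708, 0.3791, 0.2773]
tool_rot: [1.158, 1.563, 1.16]
contact_force: [-0.9, -0.1, -2.4]
opening: 0.0533
```

```bash
python3 - <<'E'
from ov import *
go([.5715,.379,.202])
im=snap("side")
overlay(im,"side",.190,0,0,(140,230,280,384),"o14",PEGS)
im=snap("top")
overlay(im,"top",.190,0,0,(70,130,240,230),"o14t",PEGS)
E
```

```text
t35.20 pos [0.5708 0.3791 0.2773] f [-0.9 -0.1 -2.4] open 0.0533 q [ 0.47  0.63  0.92  0.01  1.59 -1.1 ]
tilt 0.47 deg, tool y world heading 90.1 deg
shift mm [75.3 -0.7  0.5]
```

View pics/o14.png

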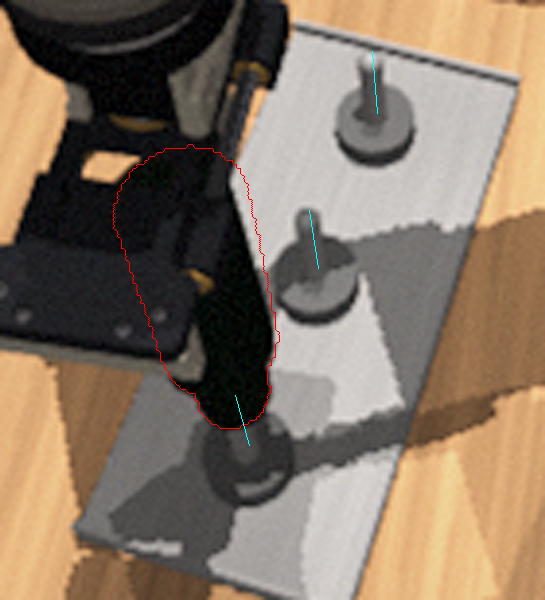

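View pics/o14t.png

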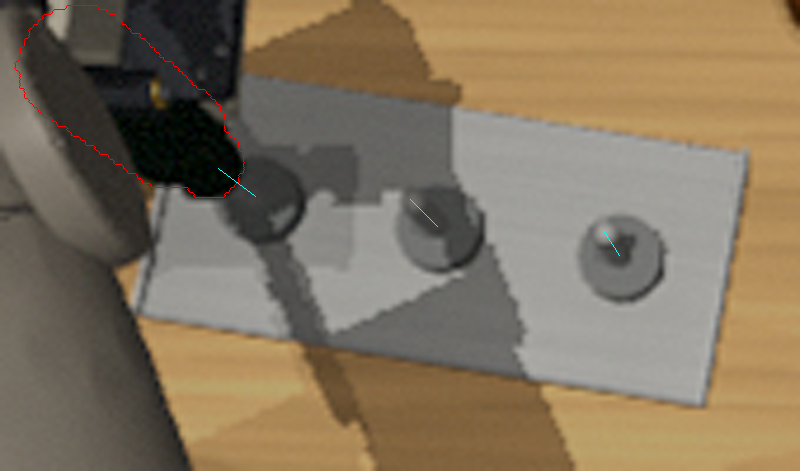

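Call:
play_rows(moves=[[[0.004,0,0.001,0,-1],[0.006,0,0,0,-1],[0.007,0,0,0,-1],[0.007,0,0,0,-1],[0.007,0,0,0,-1],[0.006,0,0,0,-1],[0.004,0,0,0,-1],[0,0,0,0,-1],[0,0,0,0,-1],[0,0,0,0,-1]]])

```text
time: 36.3
tool_pos: [0.5721, 0.3795, 0.2327]
tool_rot: [1.141, 1.562, 1.144]
contact_force: [0.6, -0.2, -1.9]
opening: 0.0532
```

```bash
python3 - <<'E'
from ov import *
go([.5715,.379,.202])
im=snap("side")
overlay(im,"side",.190,0,0,(140,230,280,384),"o15",PEGS)
E
```

```text
t36.30 pos [0.5721 0.3795 0.2327] f [ 0.6 -0.2 -1.9] open 0.0532 q [ 0.47  0.65  1.    0.01  1.49 -1.1 ]
tilt 0.49 deg, tool y world heading 90.1 deg
shift mm [30.7 -0.7 -0.7]
```

View pics/o15.png

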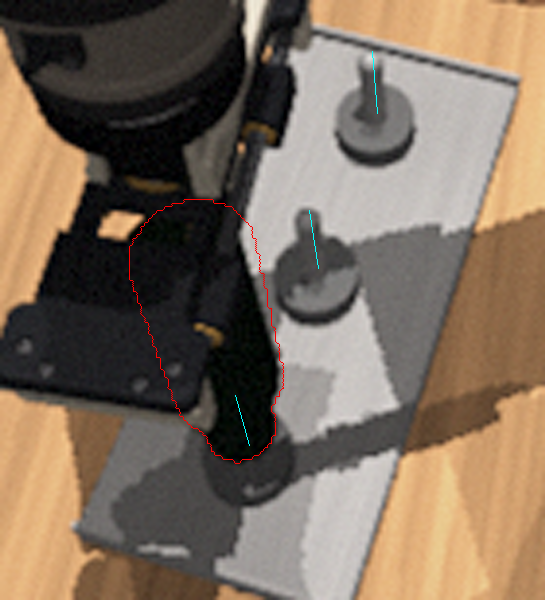

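Peg enters the mouth without force. Down further.

Call:
play_rows(moves=[[[0.004,0,0,0,-1],[0.005,0,0,0,-1],[0.005,0,0,0,-1],[0.005,0,0,0,-1],[0.004,0,0,0,-1],[0.003,0,0,0,-1],[0.001,0,0,0,-1],[0,0,0,0,-1],[0,0,0,0,-1],[0,0,0,0,-1]]])

```text
time: 37.35
tool_pos: [0.5724, 0.3798, 0.2037]
tool_rot: [1.077, 1.562, 1.079]
contact_force: [0.1, 0.5, -1.6]
opening: 0.0537
```

```bash
python3 - <<'E'
from ov import *
go([.5715,.379,.202])
im=snap("side")
overlay(im,"side",.190,0,0,(140,230,280,384),"o16",PEGS)
E
```

```text
t37.35 pos [0.5724 0.3798 0.2037] f [ 0.1  0.5 -1.6] open 0.0537 q [ 0.47  0.66  1.05  0.01  1.42 -1.1 ]
tilt 0.53 deg, tool y world heading 90.1 deg
shift mm [ 1.7 -0.8 -0.9]
```

View pics/o16.png

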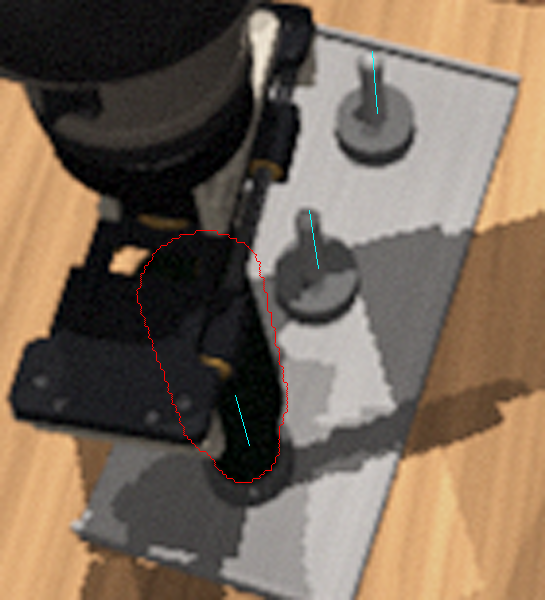

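Call:
play_rows(moves=[[[0.002,0,0,0,-1],[0.002,0,0,0,-1],[0.001,0,0,0,-1],[0,0,0,0,-1],[0,0,0,0,-1],[0,0,0,0,-1],[0,0,0,0,-1],[0,0,0,0,-1],[0,0,0,0,-1],[0,0,0,0,-1]]], grip_force=12)

```text
time: 38.4
tool_pos: [0.5729, 0.38, 0.1999]
tool_rot: [0.931, 1.559, 0.933]
contact_force: [-0.8, 0.0, -1.1]
opening: 0.0535
```

```bash
python3 - <<'E'
from ov import *
for i in range(2):go([.5715,.379,.202]);robot.read_camera("side")
E
```

```text
t38.40 pos [0.5729 0.38   0.1999] f [-0.8  0.  -1.1] open 0.0535 q [ 0.47  0.66  1.06  0.01  1.41 -1.1 ]
tilt 0.65 deg, tool y world heading 90.1 deg
shift mm [-2.1 -0.9 -1.4]
t38.45 pos [0.5729 0.38   0.1999] f [-0.2 -0.  -0.9] open 0.0539 q [ 0.47  0.66  1.06  0.01  1.41 -1.1 ]
tilt 0.65 deg, tool y world heading 90.1 deg
shift mm [-2.1 -1.  -1.3]
```

Call:
play_rows(moves=[[[0.002,0,0,0,-1],[0,0,0,0,-1],[0.002,0,0,0,-1],[0,0,0,0,-1],[0.001,0,0,0,-1],[0,0,0,0,-1],[0,0,0,0,-1],[0,0,0,0,-1],[0,0,0,0,-1],[0,0,0,0,-1]]])

```text
time: 39.5
tool_pos: [0.5745, 0.3802, 0.1996]
tool_rot: [0.682, 1.552, 0.685]
contact_force: [-0.3, -0.8, 2.4]
opening: 0.0539
```

```bash
python3 - <<'E'
from ov import *
for i in range(2):go([.5715,.379,.202]);robot.read_camera("side")
E
```

```text
t39.50 pos [0.5745 0.3802 0.1996] f [-0.3 -0.8  2.4] open 0.0539 q [ 0.47  0.66  1.06  0.    1.4  -1.1 ]
tilt 1.05 deg, tool y world heading 90.1 deg
shift mm [-2.5 -1.2 -3. ]
t39.55 pos [0.5745 0.3802 0.1996] f [ 0.5 -0.3  3.3] open 0.0534 q [ 0.47  0.66  1.06  0.    1.4  -1.1 ]
tilt 1.06 deg, tool y world heading 90.1 deg
shift mm [-2.5 -1.2 -3. ]
```

Call:
play_rows(moves=[[[0,0,0,0,0.4],[0,0,0,0,0.6],[0,0,0,0,0.8],[0,0,0,0,1],[0,0,0,0,1],[0,0,0,0,1],[0,0,0,0,1],[-0.005,0,0,0,1],[-0.012,0,0,0,1],[-0.015,0,0,0,1]]])

```text
time: 40.6
tool_pos: [0.5729, 0.3797, 0.229]
tool_rot: [0.871, 1.559, 0.874]
contact_force: [0.5, 0.2, -0.2]
opening: 0.0918
```

Call:
play_rows(moves=[[[-0.015,0,0,0,1],[-0.015,0,0,0,1],[-0.015,0,0,0,1],[-0.015,0,-0.005,0,1],[-0.01,-0.01,-0.008,0,1],[0,-0.02,-0.01,0,1],[0,-0.03,-0.01,0,1],[0,-0.04,-0.01,0,1],[0,-0.04,-0.01,0,1],[0,-0.04,-0.01,0,1]]])

```text
time: 41.6
tool_pos: [0.5094, 0.1986, 0.3122]
tool_rot: [0.606, 1.539, 0.615]
contact_force: [0.5, 0.2, 0.3]
opening: 0.0918
```

```bash
python3 - <<'E'
from ov import *
go([.4435,-.390,.25])
for n in("side","top"):
    im=snap(n,f"{n}17")
E
```

```text
t41.60 pos [0.5094 0.1986 0.3122] f [0.5 0.2 0.3] open 0.0918 q [ 0.22  0.31  1.33  0.01  1.47 -1.36]
tilt 1.82 deg, tool y world heading 90.6 deg
shift mm [  49.7 -588.9  -73.1]
```

View pics/side17.png

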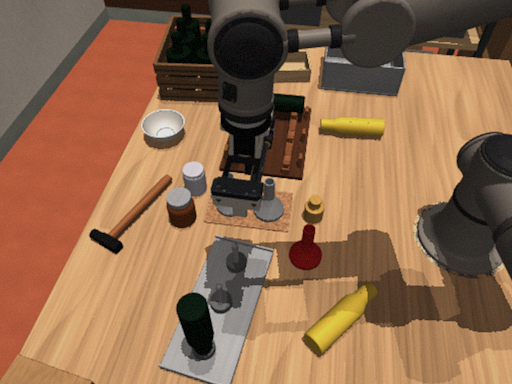

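View pics/top17.png

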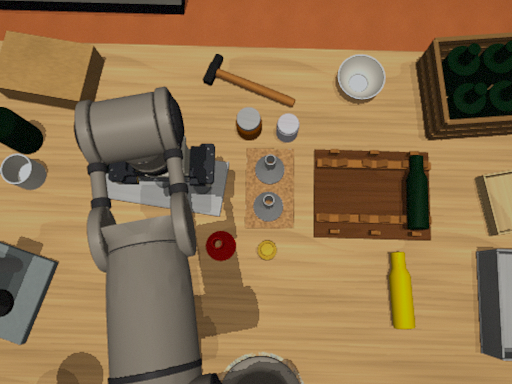

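Call:
play_rows(moves=[[[0,-0.04,-0.004,0,1],[0,-0.04,-0.004,0,1],[0,-0.04,-0.004,0,1],[0,-0.04,-0.004,0,1],[0,-0.04,-0.004,0,1],[0,-0.04,-0.004,0,1],[0,-0.04,-0.004,0,1],[0,-0.04,-0.004,0,1],[0,-0.04,-0.004,0,1],[0,-0.03,-0.004,0,1]]])

```text
time: 42.7
tool_pos: [0.4746, -0.2036, 0.3168]
tool_rot: [0.326, 1.522, 0.34]
contact_force: [0.5, 1.4, 0.6]
opening: 0.0915
```

```bash
python3 - <<'E'
from ov import *
go([.4435,-.390,.2])
E
```

```text
t42.70 pos [ 0.4746 -0.2036  0.3168] f [0.5 1.4 0.6] open 0.0915 q [-0.58  0.25  1.41  0.04  1.46 -2.17]
tilt 2.79 deg, tool y world heading 90.8 deg
shift mm [ 112.2 -187.8  -38.9]
```

Call:
play_rows(moves=[[[0.005,-0.025,-0.004,0,1],[0.01,-0.025,-0.004,0,1],[0.01,-0.025,-0.004,0,1],[0.01,-0.025,-0.004,0,1],[0.01,-0.02,-0.004,0,1],[0.01,-0.015,-0.004,0,1],[0.01,-0.01,-0.002,0,1],[0.005,-0.005,0,0,1],[0,0,0,0,1],[0,0,0,0,1]]])

```text
time: 43.7
tool_pos: [0.4569, -0.3628, 0.2486]
tool_rot: [0.153, 1.513, 0.164]
contact_force: [0.6, 0.0, -0.4]
opening: 0.0919
```

```bash
python3 - <<'E'
from ov import *
go([.4435,-.390,.14]); s,R=st();print(R.round(3))
im=snap("side","s18",(200,30,360,170),4.2);im=snap("top","t18",(290,130,450,260),4.5)
E
```

```text
t43.70 pos [ 0.4569 -0.3628  0.2486] f [ 0.6  0.  -0.4] open 0.0919 q [-0.83  0.41  1.36  0.05  1.34 -2.42]
tilt 3.30 deg, tool y world heading 90.7 deg
shift mm [107.4 -28.  -19.9]
[[ 0.057 -0.012  0.998]
 [ 0.009  1.     0.011]
 [-0.998  0.009  0.057]]
```

View pics/s18.png

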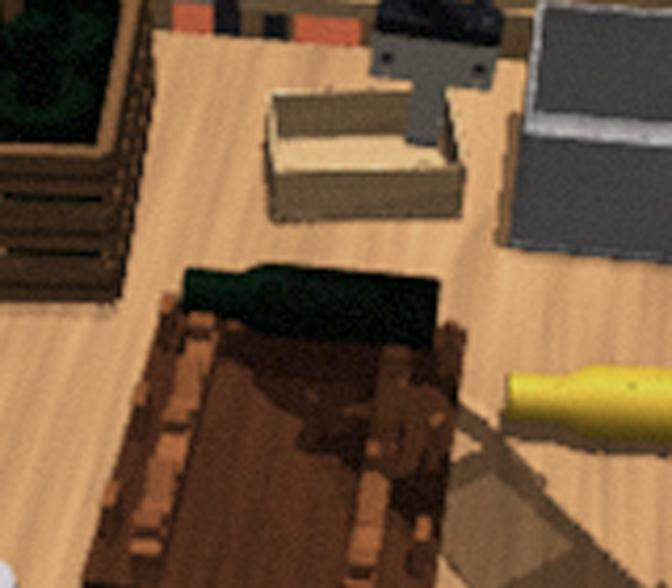

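Call:
play_rows(moves=[[[0.008,-0.008,-0.005,0,1],[0.012,-0.008,-0.005,0,1],[0.014,-0.006,-0.004,0,1],[0.014,-0.004,-0.003,0,1],[0.014,-0.002,-0.001,0,1],[0.014,0,-0.001,0,1],[0.014,0,0,0,1],[0.01,0,0,0,1],[0.005,0,0,0,1],[0,0,0,0,1]]])

```text
time: 44.8
tool_pos: [0.4404, -0.3933, 0.1334]
tool_rot: [0.157, 1.514, 0.169]
contact_force: [-0.6, 0.3, -0.1]
opening: 0.0918
```

```bash
python3 - <<'E'
from ov import *
go([.4445,-.3905,.0445]); s,R=st();print(R[:,0].round(3))
im=snap("side","s18",(200,30,360,170),4.2);im=snap("top","t18",(290,130,450,260),4.5)
E
```

```text
t44.80 pos [ 0.4404 -0.3933  0.1334] f [-0.6  0.3 -0.1] open 0.0918 q [-0.89  0.53  1.5   0.06  1.09 -2.49]
tilt 3.23 deg, tool y world heading 90.7 deg
shift mm [89.   2.  -0.8]
[ 0.056  0.009 -0.998]
```

View pics/s18.png

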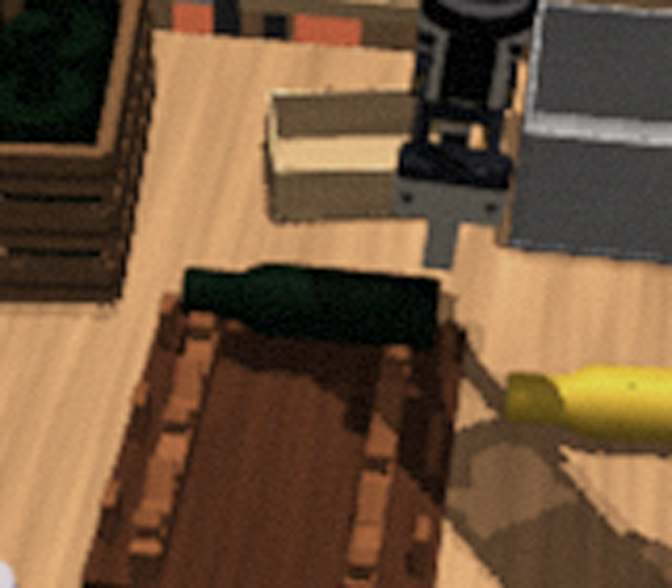

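View pics/t18.png

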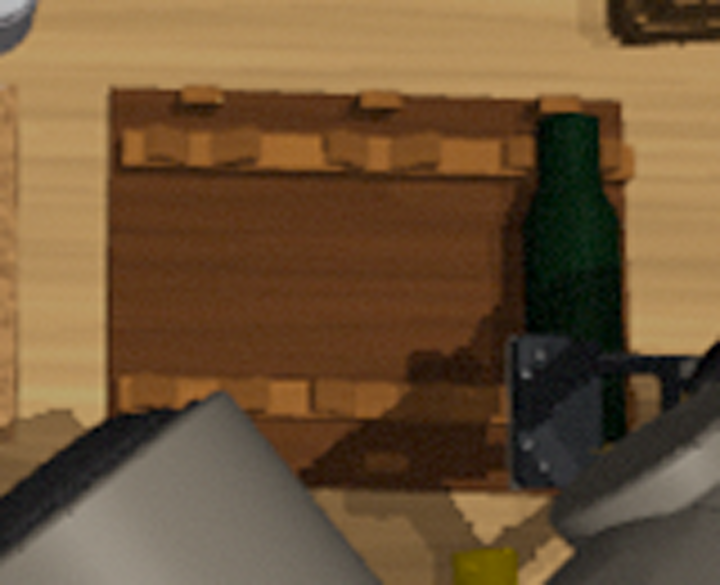

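```bash
python3 - <<'E'
from ov import *
for cx in(.532,.534,.536,.538):
    a=((proj("side",[[cx-.095,-.3905,.087],[cx-.095,-.3635,.06],[cx+.095,-.3905,.078]])-[200,30])*4.2).round(0).tolist()
    b=((proj("top",[[cx-.095,-.3905,.06],[cx+.095,-.3905,.06],[cx+.095,-.3905,.078]])-[290,130])*4.5).round(0).tolist()
    print(cx,a,b)
E
```

```text
0.532 [[440.0, 281.0], [433.0, 334.0], [184.0, 266.0]] [[573.0, 444.0], [564.0, 118.0], [575.0, 110.0]]
0.534 [[437.0, 281.0], [431.0, 334.0], [181.0, 266.0]] [[573.0, 441.0], [564.0, 115.0], [575.0, 107.0]]
0.536 [[434.0, 281.0], [428.0, 334.0], [178.0, 266.0]] [[573.0, 437.0], [564.0, 111.0], [574.0, 103.0]]
0.538 [[431.0, 281.0], [425.0, 333.0], [176.0, 265.0]] [[573.0, 434.0], [564.0, 108.0], [574.0, 100.0]]
```

Call:
play_rows(moves=[[[0.006,0.002,0,0,1],[0.01,0,0,0,1],[0.011,0,0,0,1],[0.011,0,0,0,1],[0.01,0,0,0,1],[0.006,0,0,0,1],[0.003,0,0,0,1],[0,0,0,0,1],[0,0,0,0,1],[0,0,0,0,1]]], grip_force=15)

```text
time: 45.9
tool_pos: [0.4451, -0.3915, 0.0737]
tool_rot: [0.092, 1.512, 0.105]
contact_force: [0.2, -0.1, -0.4]
opening: 0.0917
```

```bash
python3 - <<'E'
from ov import *
go([.444,-.3905,.0445]); s,R=st();print(R[:,0].round(3))
E
```

```text
t45.90 pos [ 0.4451 -0.3915  0.0737] f [ 0.2 -0.1 -0.4] open 0.0917 q [-0.88  0.6   1.56  0.06  0.95 -2.49]
tilt 3.36 deg, tool y world heading 90.7 deg
shift mm [29.1  0.9 -2.8]
[ 0.058  0.006 -0.998]
```

Call:
play_rows(moves=[[[0.005,0.001,-0.001,0,1],[0.006,0,-0.001,0,1],[0.006,0,-0.001,0,1],[0.006,0,0,0,1],[0.004,0,0,0,1],[0.002,0,0,0,1],[0,0,0,0,1],[0,0,0,0,1],[0,0,0,0,1],[0,0,0,0,1]]])

```text
time: 46.9
tool_pos: [0.444, -0.3908, 0.0428]
tool_rot: [0.07, 1.511, 0.082]
contact_force: [-0.6, -0.3, -0.0]
opening: 0.0917
```

```bash
python3 - <<'E'
from ov import *
go([.444,-.3905,.0445])
E
```

```text
t46.90 pos [ 0.444  -0.3908  0.0428] f [-0.6 -0.3 -0. ] open 0.0917 q [-0.88  0.64  1.59  0.06  0.88 -2.5 ]
tilt 3.41 deg, tool y world heading 90.7 deg
shift mm [-1.7  0.3  0.1]
```

Call:
play_rows(moves=[[[0,0,0,0,-1],[0,0,0,0,-1],[0,0,0,0,-1],[0,0,0,0,-1],[0,0,0,0,-1],[0,0,0,0,-1],[0,0,0,0,-1],[0,0,0,0,-1],[0,0,0,0,-1],[0,0,0,0,-1]]])

```text
time: 47.9
tool_pos: [0.4434, -0.3887, 0.043]
tool_rot: [0.14, 1.512, 0.152]
contact_force: [-0.7, 0.9, 0.4]
opening: 0.0535
```

```bash
python3 - <<'E'
from ov import *
go([.444,-.3905,.0445])
E
```

```text
t47.90 pos [ 0.4434 -0.3887  0.043 ] f [-0.7  0.9  0.4] open 0.0535 q [-0.88  0.64  1.59  0.06  0.88 -2.5 ]
tilt 3.35 deg, tool y world heading 90.7 deg
shift mm [-1.4 -1.8  0.7]
```

Call:
play_rows(moves=[[[-0.005,0,0,0,-1],[-0.01,0,0,0,-1],[-0.012,0,0,0,-1],[-0.014,0,0,0,-1],[-0.014,0,0,0,-1],[-0.014,0,0,0,-1],[-0.014,0,0,0,-1],[-0.014,0,0,0,-1],[-0.014,0,0,0,-1],[-0.014,0,0,0,-1]]])

```text
time: 48.9
tool_pos: [0.4345, -0.3902, 0.1784]
tool_rot: [0.103, 1.513, 0.116]
contact_force: [0.2, 0.0, -2.7]
opening: 0.0534
```

Call:
play_rows(moves=[[[-0.014,0,0,0,-1],[-0.014,0,0,0,-1],[-0.014,0,0,0,-1],[-0.014,0,0,0,-1],[-0.014,0,0,0,-1],[-0.014,0,0,0,-1],[-0.014,0,0,0,-1],[-0.012,0,0,0,-1],[-0.006,0,0,0,-1],[0,0,0,0,-1]]])

```text
time: 49.9
tool_pos: [0.4246, -0.3894, 0.3112]
tool_rot: [-0.053, 1.51, -0.039]
contact_force: [-0.7, -0.6, -2.4]
opening: 0.0537
```

```bash
python3 - <<'E'
from ov import *
go([.444,-.3905,.28])
im=snap("side","s19",(200,10,360,150),4.2)
E
```

```text
t49.90 pos [ 0.4246 -0.3894  0.3112] f [-0.7 -0.6 -2.4] open 0.0537 q [-0.9   0.36  1.26  0.05  1.48 -2.49]
tilt 3.48 deg, tool y world heading 90.8 deg
shift mm [32.4 -1.2 17.5]
```

View pics/s19.png

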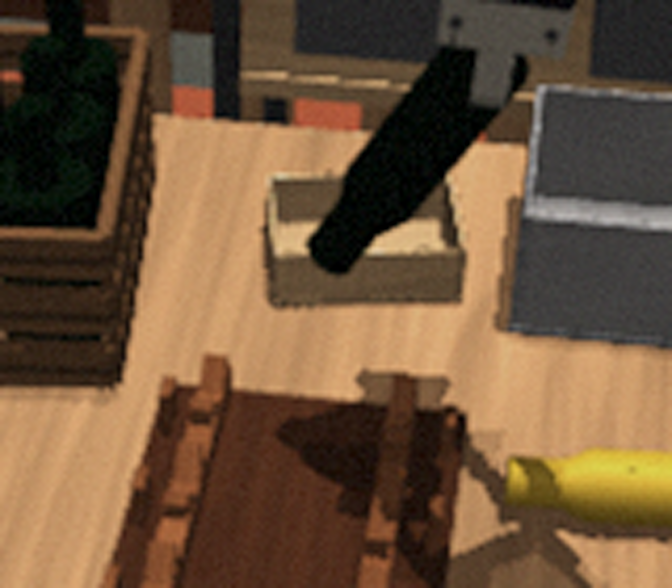

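Call:
play_rows(moves=[[[0,0,0,0,-1],[0,0,0,0,-1],[0,0,0,0,-1],[0,0,0,0,-1],[0,0,0,0,-1],[0,0,0,0,-1],[0,0,0,0,-1],[0,0,0,0,-1],[0,0,0,0,-1],[0,0,0,0,-1]]], grip_force=7)

```text
time: 50.95
tool_pos: [0.4239, -0.3885, 0.3078]
tool_rot: [0.029, 1.514, 0.042]
contact_force: [-1.0, 0.6, -2.1]
opening: 0.0536
```

Call:
play_rows(moves=[[[0,0,0,0,-1],[0,0,0,0,-1],[0,0,0,0,-1],[0,0,0.008,0,-1],[0,0,-0.012,0,-1],[0,0,0.012,0,-1],[0,0,-0.008,0,-1],[0,0,0,0,-1],[0,0,0,0,-1],[0,0,0,0,-1]]], grip_force=3)

```text
time: 51.95
tool_pos: [0.4242, -0.3886, 0.308]
tool_rot: [0.023, 1.513, 0.036]
contact_force: [0.2, -0.8, -1.8]
opening: 0.054
```

```bash
python3 - <<'E'
from ov import *
go([.444,-.3905,.28])
im=snap("side")
overlay(im,"side",.188,0,0,(200,0,360,140),"s20")
E
```

```text
t51.95 pos [ 0.4242 -0.3886  0.308 ] f [ 0.2 -0.8 -1.8] open 0.0540 q [-0.9   0.37  1.27  0.05  1.47 -2.49]
tilt 3.29 deg, tool y world heading 90.8 deg
shift mm [29.1 -2.2 18.1]
```

View pics/s20.png

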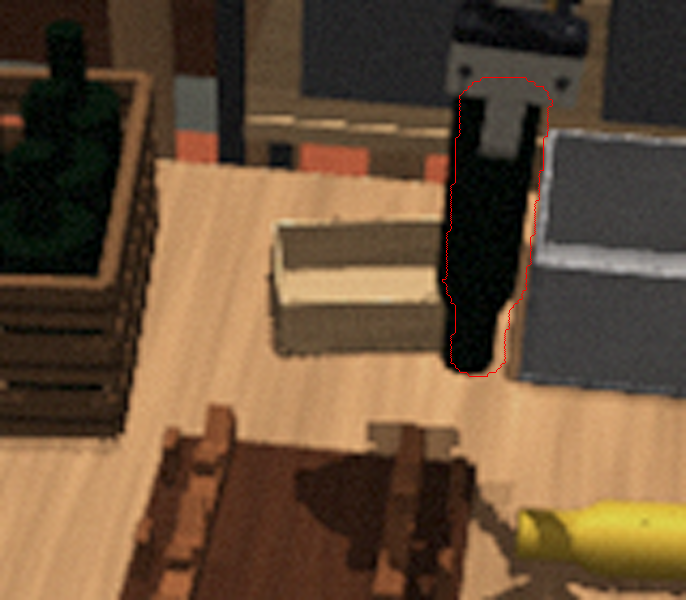

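Call:
play_rows(moves=[[[0,0,0.006,0,-1],[0,0,-0.008,0,-1],[0,0,0.008,0,-1],[0,0,-0.006,0,-1],[0,0,0,0,-1],[0,0,0,0,-1],[0,0,0,0,-1],[0,0,0,0,-1],[0,0,0,0,-1],[0,0,0,0,-1]]])

```text
time: 53.0
tool_pos: [0.4242, -0.3886, 0.3081]
tool_rot: [0.023, 1.513, 0.036]
contact_force: [0.3, 0.3, -2.5]
opening: 0.0538
```

Call:
play_rows(moves=[[[0,0,0,0,-1],[0,0,0,0,-1],[0,0,0,0,-1],[-0.008,0,0,0,-1],[-0.012,0.005,0.001,0,-1],[-0.01,0.012,0.003,0,-1],[0,0.02,0.004,0,-1],[0,0.025,0.005,0,-1],[0,0.03,0.006,0,-1],[0,0.03,0.006,0,-1]]], grip_force=25)

```text
time: 54.0
tool_pos: [0.4465, -0.26, 0.3436]
tool_rot: [0.004, 1.511, 0.013]
contact_force: [0.4, -0.3, -1.8]
opening: 0.0538
```

```bash
python3 - <<'E'
from ov import *
go([.5435,.1705,.335])
E
```

```text
t54.00 pos [ 0.4465 -0.26    0.3436] f [ 0.4 -0.3 -1.8] open 0.0538 q [-0.7   0.23  1.36  0.04  1.5  -2.28]
tilt 3.44 deg, tool y world heading 90.5 deg
shift mm [ 14.8 429.6 100.4]
```

Call:
play_rows(moves=[[[0,0.035,0.007,0,-1],[0,0.04,0.009,0,-1],[0,0.04,0.009,0,-1],[0.003,0.04,0.009,0,-1],[0.003,0.04,0.009,0,-1],[0.003,0.04,0.009,0,-1],[0.003,0.04,0.009,0,-1],[0,0.035,0.009,0,-1],[0,0.025,0.006,0,-1],[0,0.015,0.004,0,-1]]])

```text
time: 55.0
tool_pos: [0.5159, 0.1235, 0.3413]
tool_rot: [0.059, 1.503, 0.08]
contact_force: [-0.7, -0.2, -2.3]
opening: 0.0535
```

```bash
python3 - <<'E'
from ov import *
go([.5435,.1705,.335])
E
```

```text
t55.00 pos [0.5159 0.1235 0.3413] f [-0.7 -0.2 -2.3] open 0.0535 q [ 0.09  0.25  1.34 -0.    1.48 -1.5 ]
tilt 3.90 deg, tool y world heading 91.2 deg
shift mm [ 8.4 46.4 28.1]
```

Call:
play_rows(moves=[[[0.001,0.008,0.006,0,-1],[0.001,0.01,0.006,0,-1],[0.001,0.01,0.006,0,-1],[0.001,0.006,0.004,0,-1],[0.001,0.003,0.002,0,-1],[0.001,0,0,0,-1],[0,0,0,0,-1],[0,0,0,0,-1],[0,0,0,0,-1],[0,0,0,0,-1]]])

```text
time: 56.0
tool_pos: [0.5388, 0.1653, 0.3372]
tool_rot: [0.059, 1.503, 0.081]
contact_force: [-0.3, 0.2, -1.2]
opening: 0.0535
```

```bash
python3 - <<'E'
from ov import *
go([.5435,.1705,.335])
im=snap("side");im2=snap("top")
overlay(im,"side",.188,0,0,(140,200,300,384),"s21",PEGS)
overlay(im2,"top",.188,0,0,(70,110,250,230),"t21",PEGS)
E
```

```text
t56.00 pos [0.5388 0.1653 0.3372] f [-0.3  0.2 -1.2] open 0.0535 q [ 0.16  0.32  1.26 -0.01  1.5  -1.43]
tilt 3.88 deg, tool y world heading 91.2 deg
shift mm [2.6 5.1 4.7]
```

View pics/s21.png

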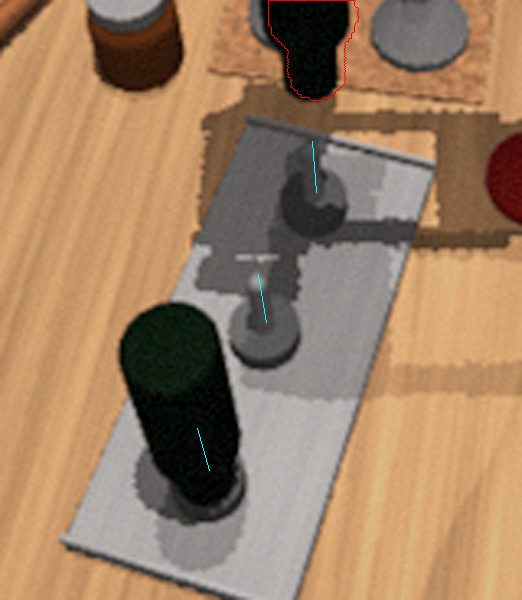

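View pics/t21.png

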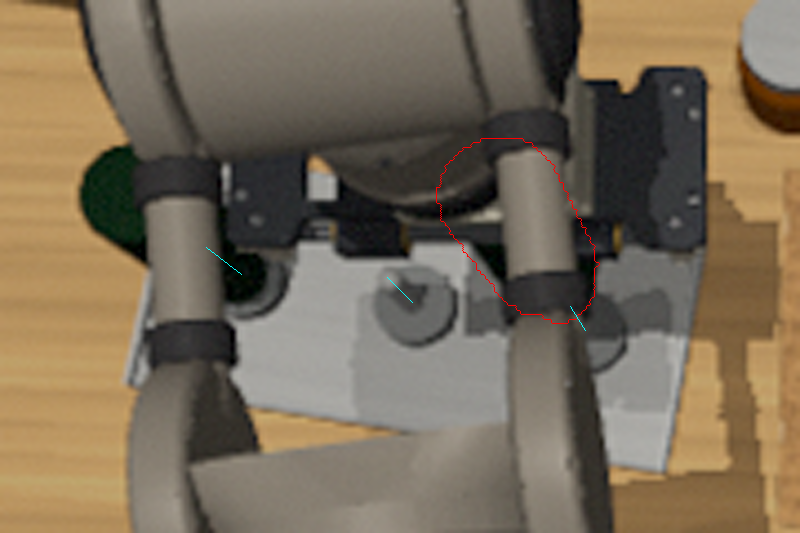

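Call:
play_rows(moves=[[[0.005,0.002,0,0,-1],[0.008,0.002,0,0,-1],[0.01,0.001,0,0,-1],[0.01,0,0,0,-1],[0.01,0,0,0,-1],[0.009,0,0,0,-1],[0.006,0,0,0,-1],[0.002,0,0,0,-1],[0,0,0,0,-1],[0,0,0,0,-1]]])

```text
time: 57.1
tool_pos: [0.5424, 0.1711, 0.2705]
tool_rot: [0.056, 1.506, 0.078]
contact_force: [0.9, -0.4, -1.7]
opening: 0.0534
```

```bash
python3 - <<'E'
from ov import *
go([.5425,.1705,.2])
im=snap("side");im2=snap("top")
overlay(im,"side",.188,0,0,(180,190,300,290),"s22",PEGS)
overlay(im2,"top",.188,0,0,(140,130,260,230),"t22",PEGS)
E
```

```text
t57.10 pos [0.5424 0.1711 0.2705] f [ 0.9 -0.4 -1.7] open 0.0534 q [ 0.17  0.36  1.38 -0.01  1.34 -1.42]
tilt 3.73 deg, tool y world heading 91.3 deg
shift mm [70.4 -0.9 -4.5]
```

View pics/s22.png

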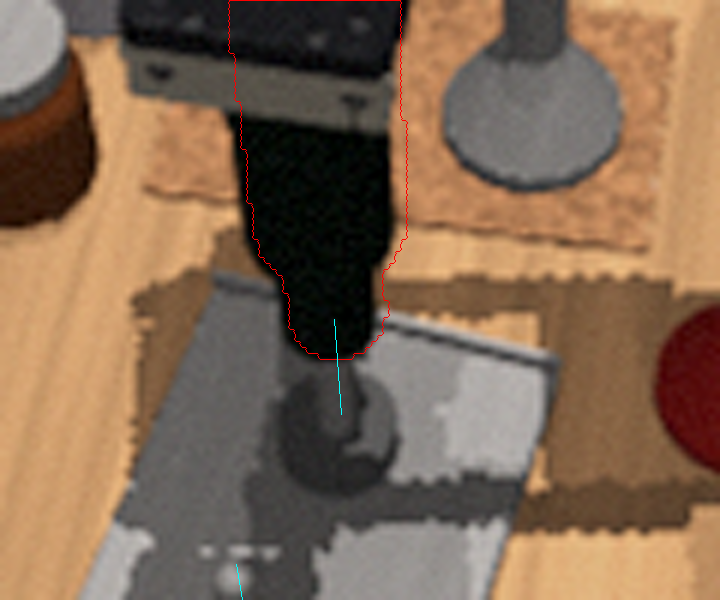

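View pics/t22.png

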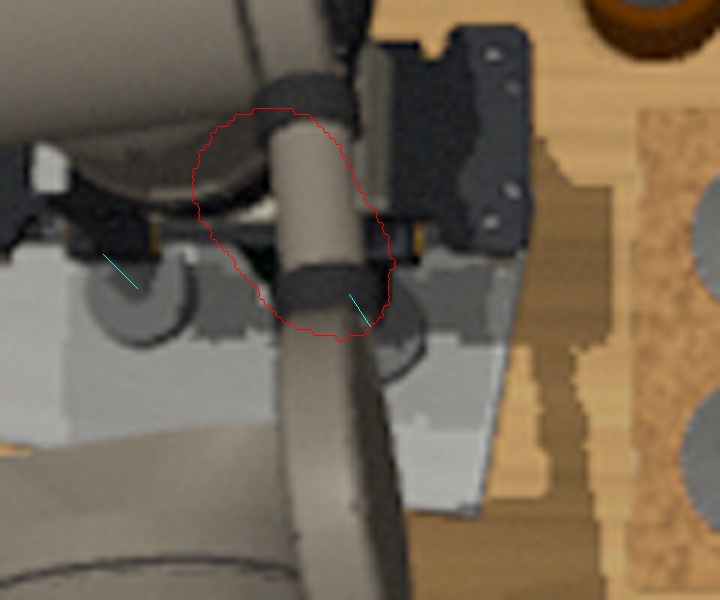

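Call:
play_rows(moves=[[[0,0,-0.002,0,-1],[0.005,0,-0.001,0,-1],[0.008,0,-0.001,0,-1],[0.008,0,-0.001,0,-1],[0.008,0,-0.001,0,-1],[0.006,0,0,0,-1],[0.003,0,0,0,-1],[0,0,0,0,-1],[0,0,0,0,-1],[0,0,0,0,-1]]])

```text
time: 58.2
tool_pos: [0.5387, 0.1712, 0.2292]
tool_rot: [0.057, 1.505, 0.079]
contact_force: [-0.2, 0.2, -1.9]
opening: 0.0537
```

```bash
python3 - <<'E'
from ov import *
go([.5405,.1705,.2])
im=snap("side")
overlay(im,"side",.188,0,0,(180,190,300,290),"s23",PEGS)
E
```

```text
t58.20 pos [0.5387 0.1712 0.2292] f [-0.2  0.2 -1.9] open 0.0537 q [ 0.18  0.38  1.47 -0.01  1.23 -1.41]
tilt 3.78 deg, tool y world heading 91.3 deg
shift mm [29.2 -0.8 -0.1]
```

View pics/s23.png

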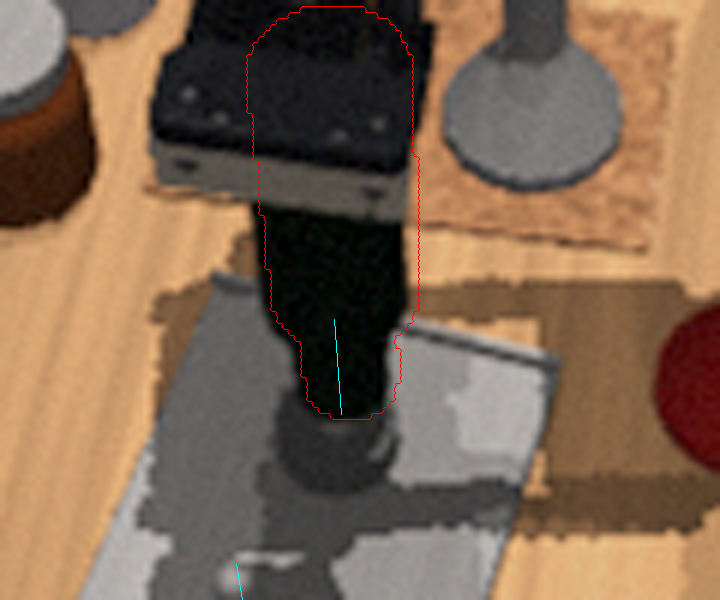

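Call:
play_rows(moves=[[[0.004,0,0,0,-1],[0.005,0,0,0,-1],[0.005,0,0,0,-1],[0.005,0,0,0,-1],[0.004,0,0,0,-1],[0.002,0,0,0,-1],[0.001,0,0,0,-1],[0,0,0,0,-1],[0,0,0,0,-1],[0,0,0,0,-1]]], grip_force=12)

```text
time: 59.25
tool_pos: [0.5408, 0.1714, 0.2013]
tool_rot: [0.058, 1.504, 0.08]
contact_force: [1.6, 0.2, -2.9]
opening: 0.0534
```

```bash
python3 - <<'E'
from ov import *
for i in range(2):go([.5405,.1705,.2]);robot.read_camera("side")
E
```

```text
t59.25 pos [0.5408 0.1714 0.2013] f [ 1.6  0.2 -2.9] open 0.0534 q [ 0.18  0.4   1.51 -0.01  1.17 -1.41]
tilt 3.83 deg, tool y world heading 91.3 deg
shift mm [ 1.3 -0.9 -0.4]
t59.30 pos [0.5409 0.1714 0.2013] f [-0.5  0.  -1.8] open 0.0536 q [ 0.18  0.4   1.51 -0.01  1.17 -1.41]
tilt 3.84 deg, tool y world heading 91.3 deg
shift mm [ 1.3 -0.9 -0.5]
```

Call:
play_rows(moves=[[[0.002,0,0,0,-1],[0,0,0,0,-1],[0.001,0,0,0,-1],[0,0,0,0,-1],[0.001,0,0,0,-1],[0,0,0,0,-1],[0,0,0,0,-1],[0,0,0,0,-1],[0,0,0,0,-1],[0,0,0,0,-1]]])

```text
time: 60.35
tool_pos: [0.5425, 0.1715, 0.2]
tool_rot: [0.061, 1.498, 0.083]
contact_force: [-0.4, -0.8, 2.1]
opening: 0.0537
```

```bash
python3 - <<'E'
from ov import *
for i in range(2):go([.5405,.1705,.2]);robot.read_camera("side")
E
```

```text
t60.35 pos [0.5425 0.1715 0.2   ] f [-0.4 -0.8  2.1] open 0.0537 q [ 0.18  0.4   1.51 -0.01  1.16 -1.41]
tilt 4.16 deg, tool y world heading 91.3 deg
shift mm [-0.1 -1.  -2. ]
t60.40 pos [0.5425 0.1715 0.2001] f [-0.4 -0.3  2. ] open 0.0538 q [ 0.18  0.4   1.51 -0.01  1.16 -1.41]
tilt 4.16 deg, tool y world heading 91.3 deg
shift mm [-0.1 -1.  -2. ]
```

Call:
play_rows(moves=[[[0,0,0,0,0.4],[0,0,0,0,0.6],[0,0,0,0,0.8],[0,0,0,0,1],[0,0,0,0,1],[0,0,0,0,1],[0,0,0,0,1],[-0.005,0,0,0,1],[-0.012,0,0,0,1],[-0.015,0,0,0,1]]])

```text
time: 61.45
tool_pos: [0.5389, 0.1712, 0.2308]
tool_rot: [0.057, 1.504, 0.079]
contact_force: [-0.7, 0.6, 0.1]
opening: 0.0922
```

Call:
play_rows(moves=[[[-0.015,0,0,0,1],[-0.015,0,0,0,1],[-0.015,0,0,0,1],[-0.012,0,-0.01,0,1],[-0.006,0,-0.02,0,1],[0,0,-0.03,0,1],[0,0,-0.03,0,1],[0,0,-0.02,0,1],[0,0,-0.01,0,1],[0,0,0,0,1]]])

```text
time: 62.45
tool_pos: [0.4083, 0.1681, 0.2977]
tool_rot: [0.079, 1.491, 0.101]
contact_force: [0.8, -0.5, 1.3]
opening: 0.0917
```

```bash
python3 - <<'E'
from ov import *
go([.5405,.1705,.2])
for n in("side","top"): snap(n,n+"24")
E
```

```text
t62.45 pos [0.4083 0.1681 0.2977] f [ 0.8 -0.5  1.3] open 0.0917 q [ 0.22  0.09  1.66 -0.01  1.32 -1.37]
tilt 4.57 deg, tool y world heading 91.3 deg
shift mm [107.9  -1.2 124.1]
```

View pics/side24.png

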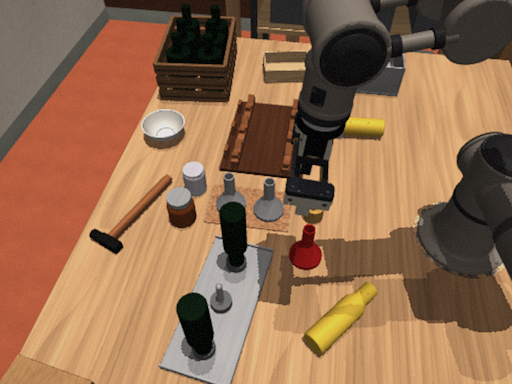

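View pics/top24.png

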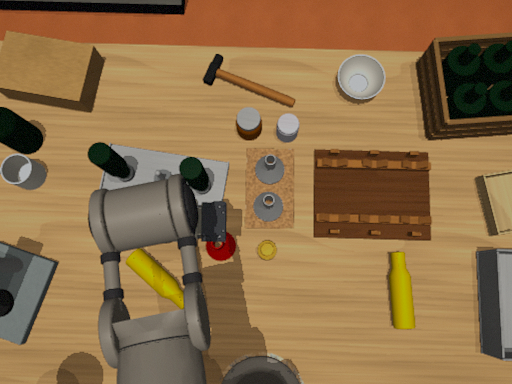

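```bash
python3 - <<'E'
from ov import *
def draw(o,n,prof,c,ax,b,k,col):
    x0,y0,x1,y1=b
    m=(rend(n,prof,c,ax)>.5).astype(np.uint8);m=cv2.resize(m[y0:y1,x0:x1],(o.shape[1],o.shape[0]))
    cs,_=cv2.findContours(m,0,1);cv2.drawContours(o,cs,-1,col,1)
for n,b in(("side",(160,160,300,384)),("top",(80,130,310,240))):
    im=cv2.imread(f"pics/{n}24.png");x0,y0,x1,y1=b;k=min(800/(x1-x0),600/(y1-y0))
    o=cv2.resize(im[y0:y1,x0:x1],None,fx=k,fy=k,interpolation=cv2.INTER_CUBIC)
    for p in(PEGS[0],PEGS[2]): draw(o,n,BOT,[p[0],p[1],.125],[0,0,-1],b,k,(0,0,255))
    for p in((.5945,-.010),(.4946,-.008)): draw(o,n,FUN,[p[0],p[1],.0615],[0,0,1],b,k,(0,0,255))
    cv2.imwrite(f"pics/{n}25.png",o)
E
```

```text
(no output)
```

View pics/side25.png

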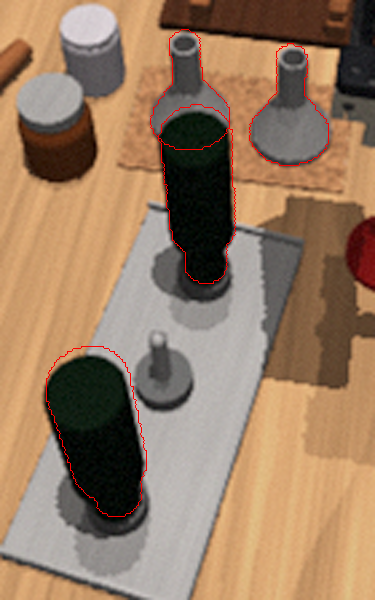

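View pics/top25.png

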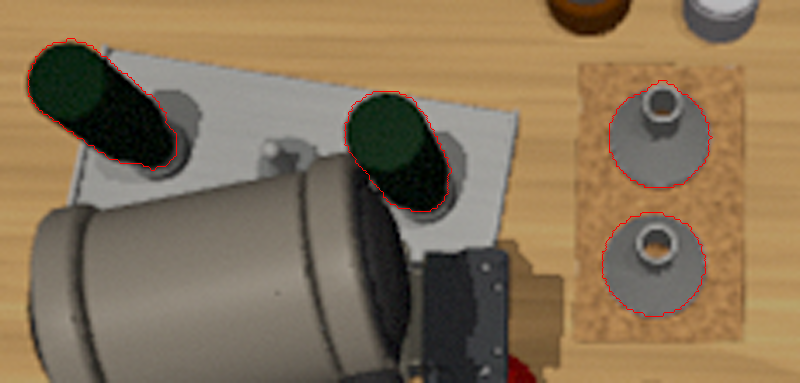

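```bash
python3 - <<'E'
from h import *
print(robot.hand_in());go([.5,.1,.2])
E
```

```text
the job is handed in; nothing more can be done
None
the job is handed in; nothing more can be done
```

The job was handed in at about 62 s of robot time, and every check I made before that passed; the hand-in itself gives no verdict.

**What I did:**
- **Funnels:** I lifted both steel funnels off the drainer's end pegs and stood them rim down on the cork mat, about ±50 mm from its centre along the mat.
- **Bottles:** Only two green bottles were in the cradle. I gripped each at its base end, lifted it, and eased the grip so it swung mouth down. I then lowered each onto an end peg until the collar pushed back with about 4 N, and released it.

**Last checks:** I laid models of the funnels and bottles over the final pictures from both cameras.
- **Funnels:** both stand upright and wholly on the mat.
- **Bottles:** both sit upright over their collars, and the cradle is empty.
- **Other things on the bench:** in the last pictures the jar, tin, yellow bottles and red funnel look unmoved. The weight does too, though the gripper partly hid it in the side view.
- **Gripper:** it is open and clear of everything.

**What didn't go cleanly or didn't agree:**
- **First grasp:** I was 18 mm off on the first funnel and had to open the gripper and redo it.
- **Camera mismatch:** the side camera puts the left bottle and the pegs about 3 to 6 mm away from my model, while the top camera agrees. That is well inside the 20 mm allowed.
- **Tool tilt:** the tool's tilt drifted to about 4.6° by the end; both bottles still sat upright.

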